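Refit and latch the access cover of a dust filter box

TASK

Close up the dust filter box: lift the loose metal access cover off its two timber battens by the bow handle, set it gently over the opening in the box with its hooked lip at the end away from the duct stub, and slide it away from the stub until the lip is fully home under the frame edge. Then let go of the handle and turn the wing knob clockwise all the way to its stop, so that the hidden tongue swings under the frame edge at the stub end; it takes more than one grasp of the knob. Leave the cover lying flat and square, and leave the tape roll, jar and hammer where they are.

Things in the scene. Friction and masses are not known exactly. Their poses are not given: they have to be found in the camera images.
- filter_box: Grey sheet-metal box fixed to the bench, 260 (x) x 220 (y) x 100 mm high; origin at the centre of its underside, z up. A steel duct stub (68 mm across, 35 mm long) sticks out of its +x side. Its flat top is a frame 5 mm thick round an opening from x = -78 to +82 mm, y = -62 to +62 mm; 50 mm free depth below. May stand left or right of the robot, yaw within 0.4 rad.
- opening_home (a point): Point of the box top, 100 mm above the box's origin, axes as the box's. When the cover is home, the cover's origin lies here and its axes agree with the box's. The cover is set in 16 to 23 mm to +x of here (towards the stub) and within 6 mm in y, then slid to -x.
- battens: Two pale timber battens fixed side by side on the bench, each 240 (x) x 30 (y) x 40 mm high, centred at y = +77 and -77 mm; origin midway between them at bench level. The cover starts lying on them.
- cover: Loose access cover, 0.4 to 0.65 kg, centre of mass about 20 mm to -x of its origin. Bare metal plate 200 x 160 x 4 mm, from x = -102 to +98 mm; origin on the plate's underside, z up. On top a bow handle and a black wing knob; below, the lip and the tongue reach 12 mm down. On the box it rests on the frame by its own weight; only friction resists sliding.
- lip_toe (a point): Toe end of the hooked lip below the cover, 92 mm to -x of the cover's origin, 9.5 mm below the plate's underside. The lip is 110 mm wide (y): a web going down at x = -78 to -74 mm, then a toe 4 mm thick running out to -x, its top 7.5 mm below the plate's underside, so it slides under the 5 mm frame until the web stops at the opening's -x edge.
- handle_mid (a point): Middle of the bow handle's bar, 44 mm above the plate's underside and 40 mm to -x of the cover's origin; axes as the cover's. The bar runs along the cover's x: 70 mm long, 14 mm wide (y), 12 mm high, with 34 mm of free height under it and a 10 mm post at each end.
- wing_knob (a joint): Wing knob angle, 0 to 2.2 rad, growing clockwise seen from above; starts between 0 and 0.4, stays where left (drag 0.07 N m). Wing and tongue lie in line: the wing's longer arm and the tongue point (2.2 - value) rad counter-clockwise of the cover's +x. At 2.2, the stop, they point along +x, the tongue 13 mm under the frame edge. Below 0.5 the tongue clears the opening as the cover is set in.
- knob_grip (a point): Point to grip, on the knob's vertical axis, 34 mm above the plate's underside and 50 mm to +x of the cover's origin. The wing is a black bar 64 mm long (36 mm from the axis on the tongue's side, 28 mm on the other), 13 mm thick, from 16 to 46 mm above the plate's underside; its two flat sides are gripped.
- tongue_tip (a point): Tip of the hidden tongue below the cover: 45 mm from the knob's axis, 9.5 mm below the plate's underside. The tongue is 14 mm wide and 4 mm thick.
- tape_roll: Bystander: green tape roll lying flat, 90 mm across, 36 mm high; origin under its centre.
- glue_jar: Bystander: jar, 68 mm across, 85 mm high; origin under its centre.
- hammer: Bystander: hammer lying flat, 260 mm long, origin near its middle.

How it is judged:
By the outcome, as a careful person would: the job done as asked, in the order asked, and still so for the second after the job is handed in, with the robot touching nothing.
It also fails if it takes over 69 s, if anything falls off the work surface, if the arm or the gripper's body presses on something with over 40 N, if the wrist force passes 120 N, or if a joint passes its speed limit or range.

ROBOT

A 6-joint arm with a two-finger parallel gripper is mounted at the origin on the work surface. World frame = base frame: x ahead of the robot, y to its left, z up, the work surface at z = 0. Lengths are in m, angles in rad, forces in N, time in s.
With the tool pointing down it reaches from about 0.35 to 0.975 m from the base axis. Payload 4.9 kg.
Tool frame: the origin (TCP) lies on the centre line of the jaws, within the pads' length; the fingertips stand 11 mm ahead of it and the grasp point (between the pads) lies 8 mm behind it; z points along the fingers, y is the direction in which the jaws open and shut (so a half turn about z gives the same grasp; the last joint's range is limited). The gripper opens to 85 mm and grips with 20 to 120 N. Pads are 22 mm wide; open, the fingers measure 114 mm over their backs; the gripper's body (76 mm by 85 mm) begins 54 mm behind the grasp point. The pads swing forward as they close: fully open they stand 13 mm farther back than shut.
Start: joints at [1.155, 0.053, 1.613, -0, 1.476, -0.119], TCP at [0.183, 0.598, 0.242] pointing down, gripper open.
Joint ranges: [-3.01, 3.01], [-1.01, 2.22], [0.06, 2.58], [-1.02, 4.17], [0.09, 2.62], [-3.14, 3.14]. Speed limits (rad/s): [2.57, 2.57, 3.14, 3.14, 3.14, 3.14].

INTERFACE

Orientations are given as a rotation vector (axis times angle).
In Python, from station import ctrl gives the robot as it stands.
- The arm moves only by the tool send_rows, never from a script. Its argument "series" is a list of rows, each an object of numbers: "tx", "ty", "tz": the shift along the tool's x, y, z in cm; "wx", "wy", "wz": the turn, a rotation vector about the tool's x, y, z in rad; "jaw": the closure, from 0 (fully open) to 1 (shut). In form: [{"tx": .., "ty": .., "tz": .., "wx": .., "wy": .., "wz": .., "jaw": ..}, ...]. A call has 1 to 5 rows; each row shifts and turns the pose as measured when the row begins, along the tool's axes as they then stand; what a row does not reach is not made up. A row lasts 1/8 s, in which the tool goes at most 62.5 mm and 10.7 degrees, less where a joint would pass 70% of its speed; a pose out of reach is approached as far as the arm can. A call is refused whole if a number of a shift passes 6.25 or a number of a turn 0.188, either way. A call with a gripper value outside its range is refused whole. The fingers move at their own pace and stop on an object; "squeeze" is the grip in N (left out, the last holds). Time passes only in rows, so rows that do not move let the fingers close. It gives the time, the measured TCP pose, the force and the opening at its end, in the units of the state.
- ctrl.get_obs(): the state, without advancing time (a new reading comes with each control period).
- ctrl.get_image(name): name is "side" or "top"; returns the picture (384x512x3 uint8, red, green, blue); there is no depth.
- ctrl.camera_info(name): a dict with "mtx" (3x3 intrinsics, pixels), "R" (3x3) and "t" (3): a world point X has camera coordinates R X + t. Camera axes: x right, y down, z forward; pixel columns grow to the right and rows downward; lengths in m; the calibration is good to about 2 mm. A picture is of the moment at which its call begins. camera_info takes no time and is no camera call.
- ctrl.finish_job(): hands the job in, once; it reports no verdict.
The state is a dict: "t": time; "q": joint angles; "dq": joint speeds; "effort": joint torques, N m; "tool_pos": TCP position; "tool_rot": TCP orientation; "contact_force": force on the tool from outside, world axes, zero at the start; "wrist_torque": the same for the moment, N m; "opening": finger opening in m.
Only numpy, scipy, OpenCV 4.12 (cv2) and the standard library are available. Lean on these libraries where they do the work, as an engineer would, in place of code of your own. Each camera call takes 0.05 s, during which the arm holds its last target.

## Working session

There is one attempt and no reset: what is moved stays moved. The work goes in short steps, Python scripts to look and compute and a tool call to move; the robot and the scene stay as the last step left them, time stands still between calls to the robot, and variables do not carry over. Pictures are saved under pics/ and viewed, and the job is handed in when it is done.

Besides the shell and the picture viewer there is one more tool, called after "Request:" by a JSON object that holds its "op" and its "data", one argument or row to a line. send_rows: Moves the arm, as the interface text tells. Its arguments: {"type":"object","properties":{"series":{"type":"array"},"squeeze":{"type":"number"}},"required":["series"]}

```bash
mkdir -p pics; ls; python3 - <<'E'
from station import ctrl
import cv2
o=ctrl.get_obs(); print(o)
for n in("side","top"):
    im=ctrl.get_image(n); cv2.imwrite(f"pics/{n}0.png",im[:,:,::-1]); c=ctrl.camera_info(n); print(n,c)
E
```

```text
pics
{'t': 0.0, 'q': array([ 1.15502295e+00,  5.33816544e-02,  1.61426414e+00,  5.63814486e-06,
        1.47600998e+00, -1.19019233e-01]), 'dq': array([-0.00109197,  0.00071013,  0.00047991, -0.00012176,  0.00154713,
        0.00105271]), 'effort': array([-2.43578106e-04, -3.93684947e+01, -3.70177639e+01, -1.01689232e-04,
        6.94522445e-03,  1.15445249e-05]), 'tool_pos': array([0.18253058, 0.59713473, 0.24106546]), 'tool_rot': array([-0.46435102, -3.10652764,  0.0031227 ]), 'contact_force': array([-0.04547128, -0.01163766,  0.19356192]), 'wrist_torque': array([-0.04527249, -0.00110104, -0.01222676]), 'opening': 0.0854968259928599}
side {'mtx': array([[436.93071604,   0.        , 252.80317488],
       [  0.        , 436.93071604, 194.24666391],
       [  0.        ,   0.        ,   1.        ]]), 'R': array([[ 0.72081046, -0.69308421, -0.00815788],
       [-0.51905885, -0.53194854, -0.66903562],
       [ 0.45935845,  0.4864823 , -0.74318557]]), 't': array([-0.43480192,  0.36014979,  1.24849058])}
top {'mtx': array([[391.43740942,   0.        , 251.55947115],
       [  0.        , 391.43740942, 195.79834586],
       [  0.        ,   0.        ,   1.        ]]), 'R': array([[-0.00858219, -0.99982434, -0.01666219],
       [-0.99546844,  0.01012053, -0.09455241],
       [ 0.09470443,  0.01577521, -0.99538044]]), 't': array([0.02881203, 0.61307677, 1.1120964 ])}
```

View pics/top0.png

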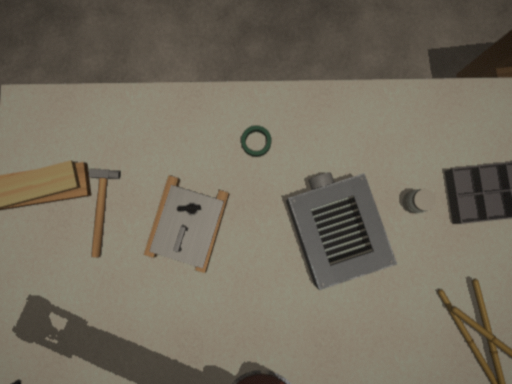

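View pics/side0.png

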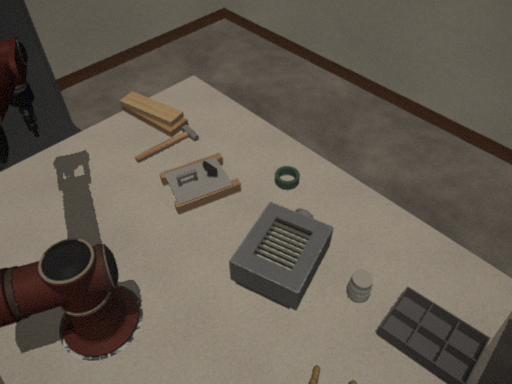

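```bash
python3 - <<'E'
import cv2,numpy as np
t=cv2.imread('pics/top0.png');s=cv2.imread('pics/side0.png')
f=lambda im:cv2.convertScaleAbs(im,alpha=1.6,beta=10)
a=cv2.resize(f(t[165:285,130:250]),None,fx=5,fy=5,interpolation=cv2.INTER_CUBIC)
b=cv2.resize(f(t[160:300,275:405]),None,fx=4.2,fy=4.2,interpolation=cv2.INTER_CUBIC)
c=cv2.resize(f(s[145:215,155:245]),None,fx=8,fy=8,interpolation=cv2.INTER_CUBIC)
d=cv2.resize(f(s[195:310,225:340]),None,fx=5,fy=5,interpolation=cv2.INTER_CUBIC)
for n,i in zip('abcd',(a,b,c,d)): cv2.imwrite(f'pics/c0{n}.png',i)
E
```

```text
(no output)
```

View pics/c0a.png

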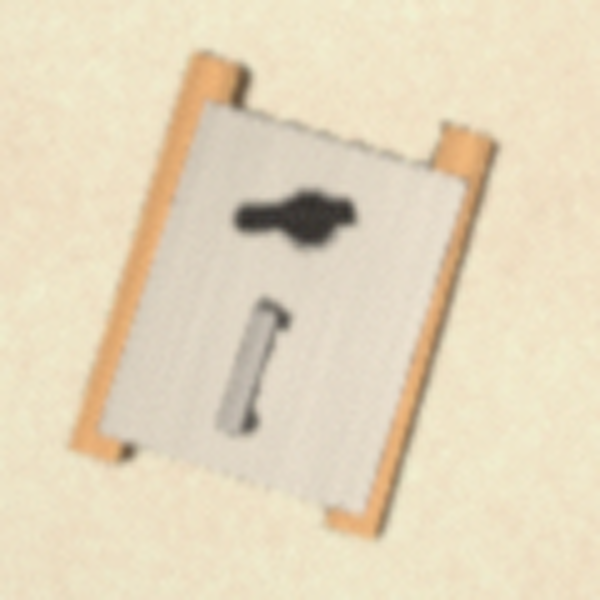

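View pics/c0b.png

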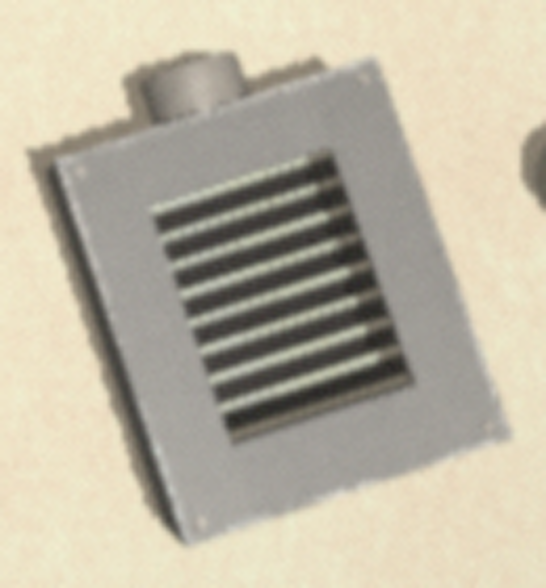

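View pics/c0c.png

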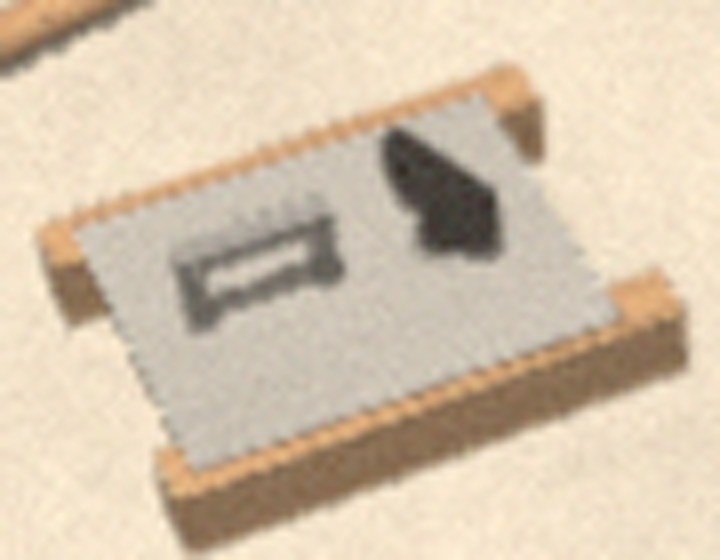

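View pics/c0d.png

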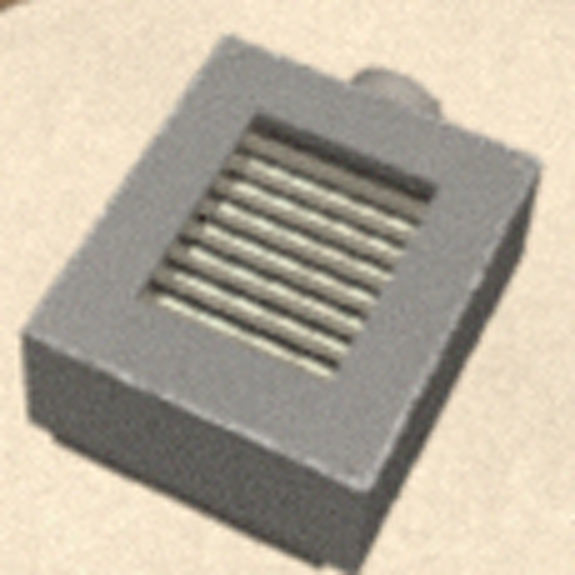

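```bash
cat > h.py <<'E'
import numpy as np
from station import ctrl
CI={n:ctrl.camera_info(n) for n in('side','top')}
def ray(cam,uv):
    c=CI[cam];d=c['R'].T@np.linalg.inv(c['mtx'])@np.array([uv[0],uv[1],1.]);o=-c['R'].T@c['t'];return o,d
def onz(cam,uv,z):
    o,d=ray(cam,uv);return (o+d*(z-o[2])/d[2])
def proj(cam,X):
    c=CI[cam];p=c['mtx']@(c['R']@np.asarray(X)+c['t']);return p[:2]/p[2]
def two(uvt,uvs):
    (o1,d1),(o2,d2)=ray('top',uvt),ray('side',uvs)
    A=np.stack([d1,-d2],1);s=np.linalg.lstsq(A,o2-o1,rcond=None)[0]
    p,q=o1+d1*s[0],o2+d2*s[1];return (p+q)/2,np.linalg.norm(p-q)
def rigid(L,W):
    L=np.array(L,float);W=np.array(W)[:,:2];a=L.mean(0);b=W.mean(0)
    x=L-a;y=W-b;th=np.arctan2((x[:,0]*y[:,1]-x[:,1]*y[:,0]).sum(),(x*y).sum())
    R=np.array([[np.cos(th),-np.sin(th)],[np.sin(th),np.cos(th)]])
    o=b-R@a;res=(W-(L@R.T+o));return o,th,res
def crop(p,u0,v0,f): return [(u0+(x+.5)/f-.5,v0+(y+.5)/f-.5) for x,y in p]
E
python3 - <<'E'
from h import *
np.set_printoptions(precision=4,suppress=True)
P=[(.098,.08),(.098,-.08),(-.102,-.08),(-.102,.08)]
B=[(.13,.11),(.13,-.11),(-.13,-.11),(-.13,.11)]
O=[(.082,.062),(.082,-.062),(-.078,-.062),(-.078,.062)]
def go(n,L,cam,uv,z):
    o,th,r=rigid(L,[onz(cam,p,z) for p in uv]);print(n,cam,o,th,'res mm',(r*1000).round(1).tolist())
go('cover',P,'top',crop([(205,100),(467,180),(365,515),(98,432)],130,165,5),.044)
go('cover',P,'side',crop([(485,95),(620,320),(192,470),(75,228)],155,145,8),.044)
go('box',B,'top',crop([(58,158),(378,57),(510,437),(187,545)],275,160,4.2),.1)
go('box',B,'side',crop([(230,38),(540,160),(372,490),(25,335)],225,195,5),.1)
go('open',O,'top',crop([(153,207),(333,152),(412,382),(232,442)],275,160,4.2),.1)
go('open',O,'side',crop([(258,112),(437,187),(335,378),(143,300)],225,195,5),.1)
# knob wing ends, top of wing z=.086 ; handle ends
for nm,p in(('wing long end',(237,217)),('wing short',(355,212)),):
    print(nm,onz('top',crop([p],130,165,5)[0],.086))
for nm,p in(('h far',(267,305)),('h near',(230,430))):
    print(nm,onz('top',crop([p],130,165,5)[0],.09))
E
```

```text
cover top [0.5298 0.2098] -0.30155476975321366 res mm [[-0.2, -0.1], [-0.7, 0.8], [0.3, -0.4], [0.6, -0.3]]
cover side [0.5325 0.2075] -0.32093837640156475 res mm [[0.4, 0.2], [-0.9, 0.3], [0.2, -0.7], [0.2, 0.2]]
box top [ 0.5104 -0.2214] 0.3013121504917939 res mm [[-0.3, -0.9], [-1.6, -0.1], [1.4, 2.2], [0.5, -1.2]]
box side [ 0.5131 -0.2253] 0.3139614659614397 res mm [[-0.3, -4.3], [-2.7, 2.5], [2.0, 2.3], [0.9, -0.6]]
open top [ 0.5098 -0.2218] 0.29899740817740694 res mm [[-0.8, -1.1], [-2.7, 0.1], [2.0, 1.9], [1.5, -0.9]]
open side [ 0.514  -0.2241] 0.3262608832816192 res mm [[-0.5, -1.0], [-4.5, -0.3], [3.3, 2.4], [1.7, -1.1]]
wing long end [0.5761 0.2291 0.086 ]
wing short [0.5782 0.1635 0.086 ]
h far [0.5272 0.2112 0.09  ]
h near [0.4592 0.231  0.09  ]
```

```bash
cat >> h.py <<'E'
import cv2
def edges(img,cam,corn,z,half=4,n=60):
    """refine quad corners (pixels): subpixel max-gradient along normals, line fits, intersections"""
    g=cv2.GaussianBlur(cv2.cvtColor(img,cv2.COLOR_BGR2LAB).astype(np.float32),(0,0),.8)
    L=[]
    for i in range(4):
        a,b=np.array(corn[i]),np.array(corn[(i+1)%4]);d=(b-a)/np.linalg.norm(b-a);nn=np.array([-d[1],d[0]])
        s=np.arange(-half,half+.01,.25);pts=[]
        for t in np.linspace(.12,.88,n):
            p=a+(b-a)*t+s[:,None]*nn
            v=cv2.remap(g,p[None,:,0].astype(np.float32),p[None,:,1].astype(np.float32),cv2.INTER_LINEAR)[0]
            gr=np.linalg.norm(np.gradient(v,axis=0),axis=1);k=gr.argmax()
            if gr[k]>1.: pts.append(p[k])
        pts=np.array(pts,np.float32)
        vx,vy,x,y=cv2.fitLine(pts,cv2.DIST_HUBER,0,.01,.01).ravel()
        L.append(np.cross([x,y,1],[x+vx,y+vy,1]))
    out=[]
    for i in range(4):
        c=np.cross(L[i-1],L[i]);out.append(c[:2]/c[2])
    return out
PL=[(.098,.08),(.098,-.08),(-.102,-.08),(-.102,.08)]
BX=[(.13,.11),(.13,-.11),(-.13,-.11),(-.13,.11)]
OP=[(.082,.062),(.082,-.062),(-.078,-.062),(-.078,.062)]
E
python3 - <<'E'
from h import *
np.set_printoptions(precision=4,suppress=True)
I={n:cv2.imread(f'pics/{n}0.png') for n in('top','side')}
def go(n,L,cam,uv,z):
    c=edges(I[cam],cam,uv,z)
    o,th,r=rigid(L,[onz(cam,p,z) for p in c]);print(n,cam,o,round(th,4),'res',(r*1000).round(1).tolist(),np.abs(np.array(c)-uv).max())
go('cover',PL,'top',crop([(205,100),(467,180),(365,515),(98,432)],130,165,5),.044)
go('cover',PL,'side',crop([(485,95),(620,320),(192,470),(75,228)],155,145,8),.044)
go('box',BX,'top',crop([(58,158),(378,57),(510,437),(187,545)],275,160,4.2),.1)
go('box',BX,'side',crop([(230,38),(540,160),(372,490),(25,335)],225,195,5),.1)
go('open',OP,'top',crop([(153,207),(333,152),(412,382),(232,442)],275,160,4.2),.1)
go('open',OP,'side',crop([(258,112),(437,187),(335,378),(143,300)],225,195,5),.1)
E
```

```text
cover top [0.5286 0.2046] -0.2949 res [[4.6, 3.9], [-0.1, -6.5], [-1.9, -5.2], [-2.6, 7.8]] 4.189208690449249
cover side [0.5315 0.2076] -0.3217 res [[4.4, 9.2], [-0.3, -9.4], [-8.6, -12.7], [4.4, 13.0]] 3.4489154532806765
box top [ 0.5142 -0.2188] 0.3065 res [[2.1, 0.9], [4.7, -0.2], [-3.1, 0.8], [-3.7, -1.5]] 3.7367943419943686
box side [ 0.5132 -0.2247] 0.2959 res [[-0.7, 2.3], [2.3, -3.4], [0.2, 1.7], [-1.8, -0.6]] 2.9142253263132147
open top [ 0.5111 -0.2208] 0.3077 res [[-7.6, -3.2], [-6.7, -1.9], [7.2, 2.9], [7.2, 2.2]] 2.6746537880619883
open side [ 0.5096 -0.2243] 0.2947 res [[-11.8, -7.0], [-13.8, -1.4], [13.0, 6.3], [12.5, 2.1]] 3.698028519384934
```

```bash
python3 - <<'E'
from h import *
np.set_printoptions(precision=4,suppress=True)
I={n:cv2.imread(f'pics/{n}0.png') for n in('top','side')}
def go(n,L,cam,uv,z):
    c=edges(I[cam],cam,uv,z,half=1.5)
    o,th,r=rigid(L,[onz(cam,p,z) for p in c]);print(n,cam,o,round(th,4),'res',(r*1000).round(1).tolist(),np.abs(np.array(c)-uv).max())
go('cover',PL,'top',crop([(205,100),(467,180),(365,515),(98,432)],130,165,5),.044)
go('cover',PL,'side',crop([(485,95),(620,320),(192,470),(75,228)],155,145,8),.044)
go('box',BX,'top',crop([(58,158),(378,57),(510,437),(187,545)],275,160,4.2),.1)
go('box',BX,'side',crop([(230,38),(540,160),(372,490),(25,335)],225,195,5),.1)
go('open',OP,'top',crop([(153,207),(333,152),(412,382),(232,442)],275,160,4.2),.1)
go('open',OP,'side',crop([(258,112),(437,187),(335,378),(143,300)],225,195,5),.1)
from h import *
# handle triangulated
a=lambda p:crop([p],130,165,5)[0]; c=lambda p:crop([p],155,145,8)[0]
print('handle far/near top', two(a((268,303)),c((333,222))),two(a((232,432)),c((180,265))))
print('wing long', two(a((237,217)),c((396,130))))
E
```

```text
cover top [0.531  0.2102] -0.3029 res [[1.9, -0.7], [1.5, -1.1], [-0.6, 1.1], [-2.7, 0.7]] 1.1537569336441038
cover side [0.532  0.2093] -0.3425 res [[-3.3, -4.7], [5.8, 1.5], [-3.6, -3.4], [1.1, 6.6]] 1.7168860398826098
box top [ 0.5108 -0.2199] 0.3052 res [[-0.8, 0.0], [0.7, -1.2], [0.5, 1.8], [-0.4, -0.6]] 1.061281986110231
box side [ 0.5123 -0.2236] 0.3072 res [[0.6, -0.5], [-0.5, 0.8], [0.1, -0.7], [-0.2, 0.4]] 1.2331258148707605
open top [ 0.5066 -0.2221] 0.3037 res [[-1.7, -0.8], [-2.9, -0.5], [2.6, 1.0], [1.9, 0.3]] 1.674345406082466
open side [ 0.5153 -0.2211] 0.3242 res [[-2.4, -2.4], [-3.6, -2.7], [7.0, 4.2], [-1.0, 0.9]] 2.0964965680493606
handle far/near top (array([0.5298, 0.2129, 0.0737]), np.float64(0.0029090672628877025)) (array([0.4595, 0.2296, 0.0848]), np.float64(0.003996115986509674))
wing long (array([0.5779, 0.2271, 0.0877]), np.float64(0.004935508361782293))
```

```bash
cat >> h.py <<'E'
from scipy.spatial.transform import Rotation as Rn
def wrap(a): return (a+np.pi/2)%np.pi-np.pi/2
def plan(x,y,z,head,mod=True):
    """target TCP, tool-x heading; prints shift in tool cm and turn in tool axes"""
    o=ctrl.get_obs();R=Rn.from_rotvec(o['tool_rot']).as_matrix()
    h=np.arctan2(R[1,0],R[0,0]);dh=head-h
    dh=wrap(dh) if mod else (dh+np.pi)%(2*np.pi)-np.pi
    d=R.T@(np.array([x,y,z])-o['tool_pos'])*100
    x_,=[np.array([np.cos(h+dh),np.sin(h+dh),0])];z_=np.array([0,0,-1.]);Rt=np.stack([x_,np.cross(z_,x_),z_],1)
    w=Rn.from_matrix(R.T@Rt).as_rotvec()
    print('t',round(o['t'],2),'pos',o['tool_pos'].round(4),'head',round(h,4),'F',o['contact_force'].round(1),'open',round(o['opening'],4),'q6',round(o['q'][5],2))
    print('shift cm',d.round(2),'turn',w.round(3))
CO=np.array([.530,.210]);CY=-.304;BO=np.array([.511,-.2215]);BY=.306
def loc(o,yaw,p): return o+np.array([[np.cos(yaw),-np.sin(yaw)],[np.sin(yaw),np.cos(yaw)]])@np.array(p)
E
python3 - <<'E'
from h import *
h=loc(CO,CY,(-.04,0));print(h);plan(*h,.13,CY)
E
```

```text
[0.49183413 0.22197357]
t 0.1 pos [0.1826 0.5972 0.2411] head 2.8448 F [0.7 0.3 0.7] open 0.0855 q6 -0.12
shift cm [-40.55 -26.81  11.16] turn [-0.002 -0.     0.007]
```

Request:
{"op": "send_rows", "data": {
  "series": [
    {"tx":-4,"ty":-2.6,"jaw":0},
    {"tx":-4.8,"ty":-3.2,"jaw":0},
    {"tx":-4.8,"ty":-3.2,"jaw":0},
    {"tx":-4.8,"ty":-3.2,"jaw":0},
    {"tx":-4.8,"ty":-3.2,"jaw":0}
  ]
}}

```text
invalid input at $.series[0]: expected keys tx, ty, tz, wx, wy, wz, jaw
```

```bash
python3 - <<'E'
from h import *
h=loc(CO,CY,(-.04,0));plan(*h,.13,CY)
E
```

```text
t 0.1 pos [0.1826 0.5972 0.2411] head 2.8448 F [0.7 0.3 0.7] open 0.0855 q6 -0.12
shift cm [-40.55 -26.81  11.16] turn [-0.002 -0.     0.007]
```

Request:
{"op": "send_rows", "data": {
  "series": [
    {"tx":-4,"ty":-2.6,"tz":0,"wx":0,"wy":0,"wz":0,"jaw":0},
    {"tx":-4.8,"ty":-3.2,"tz":0,"wx":0,"wy":0,"wz":0,"jaw":0},
    {"tx":-4.8,"ty":-3.2,"tz":0,"wx":0,"wy":0,"wz":0,"jaw":0},
    {"tx":-4.8,"ty":-3.2,"tz":0,"wx":0,"wy":0,"wz":0,"jaw":0},
    {"tx":-4.8,"ty":-3.2,"tz":0,"wx":0,"wy":0,"wz":0,"jaw":0}
  ]
}}

```text
t: 0.72
tool_pos: [0.3612, 0.3778, 0.2383]
tool_rot: [-0.452, -3.107, 0.008]
contact_force: [0.8, 0.7, 0.3]
opening: 0.0856
```

```bash
python3 - <<'E'
from h import *
h=loc(CO,CY,(-.04,0));plan(*h,.13,CY)
E
```

```text
t 0.72 pos [0.3612 0.3778 0.2383] head 2.8529 F [0.8 0.7 0.3] open 0.0856 q6 -0.62
shift cm [-16.97 -11.16  10.87] turn [-0.005 -0.001  0.015]
```

Request:
{"op": "send_rows", "data": {
  "series": [
    {"tx":-4.3,"ty":-2.8,"tz":1,"wx":0,"wy":0,"wz":0.005,"jaw":0},
    {"tx":-4.3,"ty":-2.8,"tz":2.2,"wx":0,"wy":0,"wz":0.005,"jaw":0},
    {"tx":-4.2,"ty":-2.8,"tz":3,"wx":0,"wy":0,"wz":0.005,"jaw":0},
    {"tx":-4.2,"ty":-2.8,"tz":3,"wx":-0.005,"wy":0,"wz":0,"jaw":0},
    {"tx":0,"ty":0,"tz":1.5,"wx":0,"wy":0,"wz":0,"jaw":0}
  ]
}}

```text
t: 1.35
tool_pos: [0.4963, 0.2124, 0.1296]
tool_rot: [0.484, 3.102, 0.004]
contact_force: [-0.1, 0.5, -0.3]
opening: 0.0853
```

```bash
python3 - <<'E'
from h import *
h=loc(CO,CY,(-.04,0));plan(*h,.076,CY)
for n in("side","top"): cv2.imwrite(f"pics/{n}1.png",ctrl.get_image(n)[:,:,::-1])
t=cv2.imread('pics/top1.png');s=cv2.imread('pics/side1.png')
cv2.imwrite('pics/c1.png',np.hstack([cv2.resize(t[150:290,130:260],(400,430)),cv2.resize(s[120:230,140:260],(400,430))]))
E
```

```text
t 1.35 pos [0.4963 0.2124 0.1296] head 2.8319 F [-0.1  0.5 -0.3] open 0.0853 q6 -1.0
shift cm [0.73 0.76 5.36] turn [ 0.003  0.001 -0.006]
```

View pics/c1.png

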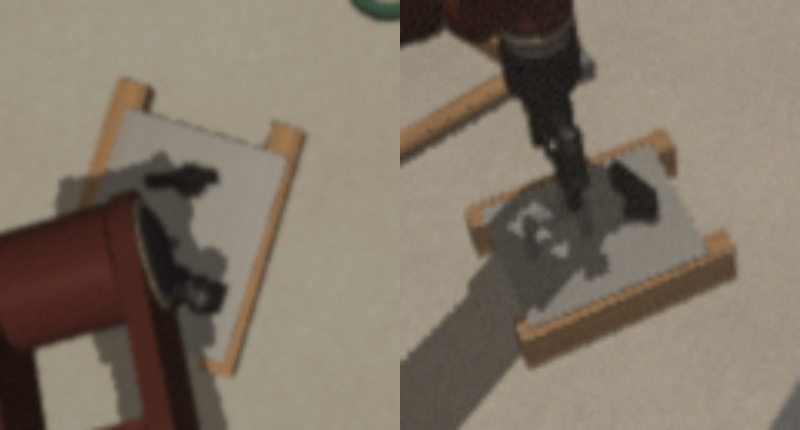

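Request:
{"op": "send_rows", "data": {
  "series": [
    {"tx":0.7,"ty":0.8,"tz":0,"wx":0,"wy":0,"wz":0,"jaw":0},
    {"tx":0,"ty":0,"tz":1.5,"wx":0,"wy":0,"wz":-0.005,"jaw":0},
    {"tx":0,"ty":0,"tz":1,"wx":0,"wy":0,"wz":0,"jaw":0}
  ]
}}

```text
t: 1.82
tool_pos: [0.4897, 0.2285, 0.106]
tool_rot: [0.463, 3.104, 0.008]
contact_force: [0.3, 0.1, -0.3]
opening: 0.0851
```

```bash
python3 - <<'E'
from h import *
h=loc(CO,CY,(-.04,0));plan(*h,.076,CY)
E
```

```text
t 1.82 pos [0.4897 0.2285 0.106 ] head 2.8457 F [ 0.3  0.1 -0.3] open 0.0851 q6 -0.98
shift cm [-0.39 -0.58  3.  ] turn [0.005 0.003 0.008]
```

Request:
{"op": "send_rows", "data": {
  "series": [
    {"tx":0,"ty":0,"tz":0,"wx":0,"wy":0,"wz":0,"jaw":0},
    {"tx":-0.3,"ty":-0.5,"tz":0,"wx":0,"wy":0,"wz":0,"jaw":0},
    {"tx":0,"ty":0,"tz":0,"wx":0,"wy":0,"wz":0,"jaw":0},
    {"tx":0,"ty":0,"tz":0,"wx":0,"wy":0,"wz":0,"jaw":0}
  ]
}}

```text
t: 2.33
tool_pos: [0.4909, 0.2229, 0.1058]
tool_rot: [0.461, 3.104, 0.007]
contact_force: [-0.3, 0.1, -0.9]
opening: 0.0853
```

```bash
python3 - <<'E'
from h import *
h=loc(CO,CY,(-.04,0));plan(*h,.076,CY)
E
```

```text
t 2.33 pos [0.4909 0.2229 0.1058] head 2.8467 F [-0.3  0.1 -0.9] open 0.0853 q6 -0.99
shift cm [-0.11 -0.07  2.98] turn [0.005 0.003 0.009]
```

Request:
{"op": "send_rows", "data": {
  "series": [
    {"tx":-0.1,"ty":0,"tz":1,"wx":0,"wy":0,"wz":0.005,"jaw":0},
    {"tx":0,"ty":0,"tz":1,"wx":0,"wy":0,"wz":0,"jaw":0},
    {"tx":0,"ty":0,"tz":0.9,"wx":0,"wy":0,"wz":0,"jaw":0.3},
    {"tx":0,"ty":0,"tz":0,"wx":0,"wy":0,"wz":0,"jaw":0.5},
    {"tx":0,"ty":0,"tz":0,"wx":0,"wy":0,"wz":0,"jaw":0.6}
  ],
  "squeeze": 30
}}

```text
t: 2.95
tool_pos: [0.4917, 0.2224, 0.074]
tool_rot: [0.47, 3.104, 0.007]
contact_force: [0.4, -0.4, -0.7]
opening: 0.0346
```

```bash
python3 - <<'E'
from h import *
h=loc(CO,CY,(-.04,0));plan(*h,.076,CY)
for n in("side","top"): cv2.imwrite(f"pics/{n}2.png",ctrl.get_image(n)[:,:,::-1])
t=cv2.imread('pics/top2.png');s=cv2.imread('pics/side2.png')
cv2.imwrite('pics/c2.png',np.hstack([cv2.resize(t[150:290,130:260],(400,430)),cv2.resize(s[140:220,150:240],(400,430),interpolation=cv2.INTER_CUBIC)]))
E
```

```text
t 2.95 pos [0.4917 0.2224 0.074 ] head 2.841 F [ 0.4 -0.4 -0.7] open 0.0346 q6 -0.99
shift cm [-0.02 -0.04 -0.2 ] turn [0.005 0.002 0.003]
```

View pics/c2.png

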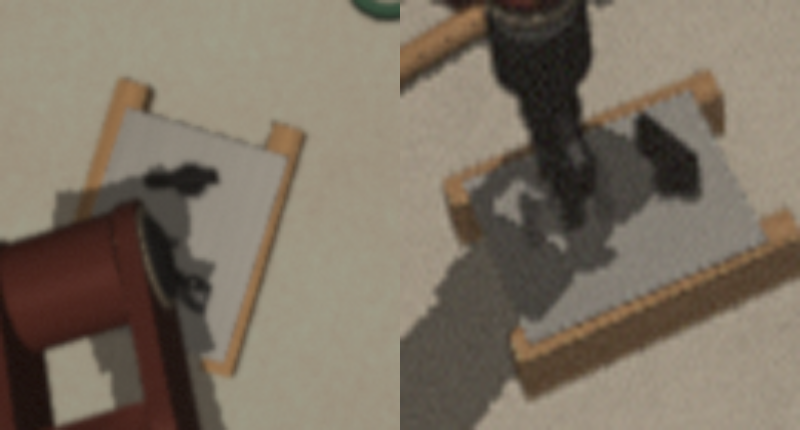

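The fingers stand astride the handle bar; I close on it.

Request:
{"op": "send_rows", "data": {
  "series": [
    {"tx":0,"ty":0,"tz":0,"wx":0,"wy":0,"wz":0,"jaw":0.8},
    {"tx":0,"ty":0,"tz":0,"wx":0,"wy":0,"wz":0,"jaw":1},
    {"tx":0,"ty":0,"tz":0,"wx":0,"wy":0,"wz":0,"jaw":1},
    {"tx":0,"ty":0,"tz":0,"wx":0,"wy":0,"wz":0,"jaw":1}
  ],
  "squeeze": 30
}}

```text
t: 3.55
tool_pos: [0.492, 0.2222, 0.0747]
tool_rot: [0.47, 3.103, 0.007]
contact_force: [0.4, -0.4, -1.0]
opening: 0.0136
```

Request:
{"op": "send_rows", "data": {
  "series": [
    {"tx":0,"ty":0,"tz":0,"wx":0,"wy":0,"wz":0,"jaw":1},
    {"tx":0,"ty":0,"tz":0,"wx":0,"wy":0,"wz":0,"jaw":1}
  ],
  "squeeze": 100
}}

```text
t: 3.8
tool_pos: [0.4921, 0.2224, 0.0749]
tool_rot: [0.47, 3.102, 0.007]
contact_force: [0.0, -0.7, -1.3]
opening: 0.012
```

Request:
{"op": "send_rows", "data": {
  "series": [
    {"tx":0,"ty":0,"tz":-0.8,"wx":0,"wy":0,"wz":0,"jaw":1},
    {"tx":0,"ty":0,"tz":-1.5,"wx":0,"wy":0,"wz":0,"jaw":1},
    {"tx":0,"ty":0,"tz":-2.5,"wx":0,"wy":0,"wz":0,"jaw":1},
    {"tx":0,"ty":0,"tz":-2.5,"wx":0,"wy":0,"wz":0,"jaw":1},
    {"tx":0,"ty":0,"tz":-2.5,"wx":0,"wy":0,"wz":0,"jaw":1}
  ]
}}

```text
t: 4.42
tool_pos: [0.4872, 0.2211, 0.1718]
tool_rot: [-0.469, -3.098, -0.0]
contact_force: [0.0, 0.0, -5.1]
opening: 0.0121
```

```bash
python3 - <<'E'
from h import *
h=loc(BO,BY,(-.04+.0195,0));plan(*h,.19,BY)
for n in("side","top"): cv2.imwrite(f"pics/{n}3.png",ctrl.get_image(n)[:,:,::-1])
t=cv2.imread('pics/top3.png');s=cv2.imread('pics/side3.png')
cv2.imwrite('pics/c3.png',np.hstack([cv2.resize(t[130:290,120:260],(400,430)),cv2.resize(s[100:220,140:260],(400,430),interpolation=cv2.INTER_CUBIC)]))
E
```

```text
t 4.42 pos [0.4872 0.2211 0.1718] head 2.841 F [ 0.   0.  -5.1] open 0.0121 q6 -0.99
shift cm [-13.67 -42.74  -1.89] turn [ 0.002 -0.008 -0.607]
```

View pics/c3.png

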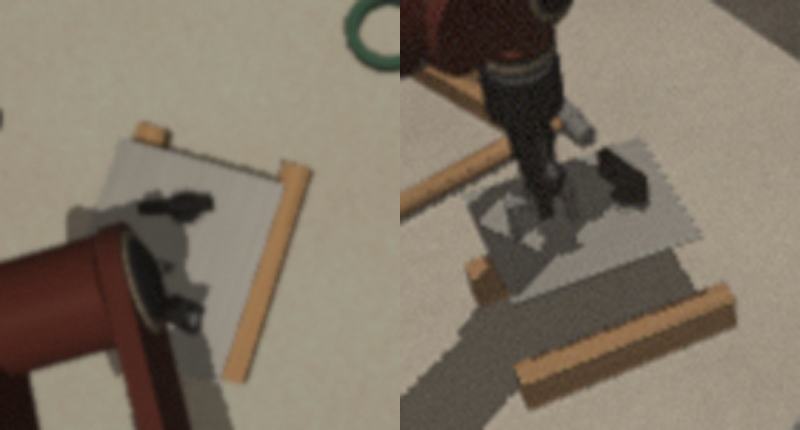

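Request:
{"op": "send_rows", "data": {
  "series": [
    {"tx":-0.5,"ty":-1.5,"tz":-1.5,"wx":0,"wy":0,"wz":0,"jaw":1},
    {"tx":-1,"ty":-3,"tz":-1.5,"wx":0,"wy":0,"wz":0,"jaw":1},
    {"tx":-1.2,"ty":-3.8,"tz":-1,"wx":0,"wy":0,"wz":0,"jaw":1},
    {"tx":-1.2,"ty":-3.8,"tz":0,"wx":0,"wy":0,"wz":0,"jaw":1},
    {"tx":-1.2,"ty":-3.8,"tz":0,"wx":0,"wy":0,"wz":0,"jaw":1}
  ]
}}

```text
t: 5.15
tool_pos: [0.4892, 0.0489, 0.2142]
tool_rot: [-0.462, -3.103, -0.0]
contact_force: [1.2, 0.8, -4.8]
opening: 0.0123
```

Request:
{"op": "send_rows", "data": {
  "series": [
    {"tx":-1.2,"ty":-3.8,"tz":0,"wx":0,"wy":0,"wz":0,"jaw":1},
    {"tx":-1.2,"ty":-3.8,"tz":0,"wx":0,"wy":0,"wz":0,"jaw":1},
    {"tx":-1.2,"ty":-3.8,"tz":0,"wx":0,"wy":0,"wz":0,"jaw":1},
    {"tx":-1,"ty":-3,"tz":0,"wx":0,"wy":0,"wz":0,"jaw":1},
    {"tx":-0.5,"ty":-1.5,"tz":0,"wx":0,"wy":0,"wz":0,"jaw":1}
  ]
}}

```text
t: 5.78
tool_pos: [0.487, -0.128, 0.2121]
tool_rot: [-0.47, -3.096, 0.002]
contact_force: [0.2, 0.3, -4.8]
opening: 0.0124
```

```bash
python3 - <<'E'
from h import *
h=loc(BO,BY,(-.04+.0195,0));plan(*h,.19,BY)
E
```

```text
t 5.78 pos [ 0.487  -0.128   0.2121] head 2.8406 F [ 0.2  0.3 -4.8] open 0.0124 q6 -1.67
shift cm [-3.4  -9.38  2.2 ] turn [ 0.    -0.01  -0.607]
```

Now turn, 5 rows of about −0.12, then translate.

Request:
{"op": "send_rows", "data": {
  "series": [
    {"tx":0,"ty":0,"tz":0,"wx":0,"wy":0,"wz":-0.08,"jaw":1},
    {"tx":0,"ty":0,"tz":0,"wx":0,"wy":0,"wz":-0.14,"jaw":1},
    {"tx":0,"ty":0,"tz":0,"wx":0,"wy":0,"wz":-0.14,"jaw":1},
    {"tx":0,"ty":0,"tz":0,"wx":0,"wy":0,"wz":-0.14,"jaw":1},
    {"tx":0,"ty":0,"tz":0,"wx":0,"wy":0,"wz":-0.08,"jaw":1}
  ]
}}

```text
t: 6.4
tool_pos: [0.4845, -0.1286, 0.2101]
tool_rot: [0.462, -3.093, -0.008]
contact_force: [-0.7, -0.2, -4.5]
opening: 0.0121
```

```bash
python3 - <<'E'
from h import *
h=loc(BO,BY,(-.04+.0195,0));plan(*h,.19,BY)
E
```

```text
t 6.4 pos [ 0.4845 -0.1286  0.2101] head -2.8447 F [-0.7 -0.2 -4.5] open 0.0121 q6 -2.27
shift cm [ 2.21 -9.69  1.97] turn [ 0.007 -0.013 -0.009]
```

Request:
{"op": "send_rows", "data": {
  "series": [
    {"tx":0.4,"ty":-1.8,"tz":0,"wx":0.005,"wy":-0.005,"wz":0,"jaw":1},
    {"tx":0.6,"ty":-2.8,"tz":0,"wx":0,"wy":-0.005,"wz":0,"jaw":1},
    {"tx":0.6,"ty":-2.8,"tz":0.5,"wx":0,"wy":0,"wz":0,"jaw":1},
    {"tx":0.4,"ty":-1.5,"tz":0.5,"wx":0,"wy":0,"wz":0,"jaw":1},
    {"tx":0,"ty":0,"tz":0,"wx":0,"wy":0,"wz":0,"jaw":1}
  ]
}}

```text
t: 7.02
tool_pos: [0.4905, -0.2238, 0.1987]
tool_rot: [0.46, -3.103, -0.003]
contact_force: [-0.3, 0.3, -4.9]
opening: 0.012
```

```bash
python3 - <<'E'
from h import *
h=loc(BO,BY,(-.04+.0195,0));plan(*h,.19,BY)
for n in("side","top"): cv2.imwrite(f"pics/{n}4.png",ctrl.get_image(n)[:,:,::-1])
t=cv2.imread('pics/top4.png');s=cv2.imread('pics/side4.png')
cv2.imwrite('pics/c4a.png',cv2.resize(t[150:300,270:420],None,fx=4,fy=4,interpolation=cv2.INTER_CUBIC))
cv2.imwrite('pics/c4b.png',cv2.resize(s[170:310,210:350],None,fx=4,fy=4,interpolation=cv2.INTER_CUBIC))
E
```

```text
t 7.03 pos [ 0.4905 -0.2238  0.1987] head -2.8473 F [-0.3  0.3 -4.9] open 0.012 q6 -2.43
shift cm [ 0.01 -0.4   0.87] turn [ 0.002 -0.005 -0.012]
```

View pics/c4a.png

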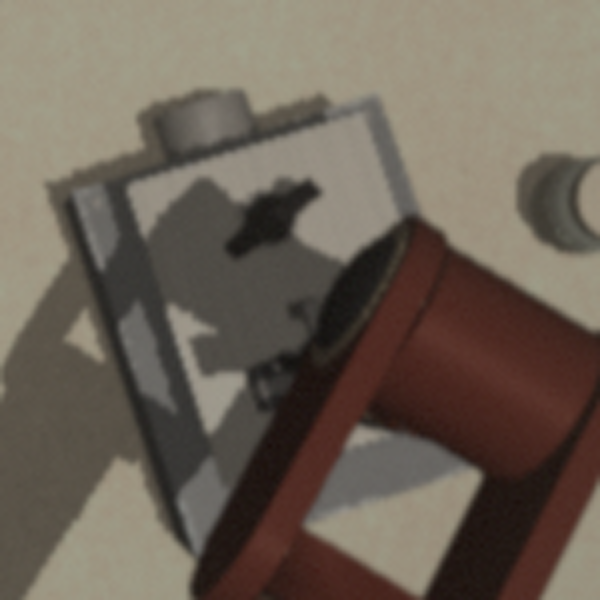

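View pics/c4b.png

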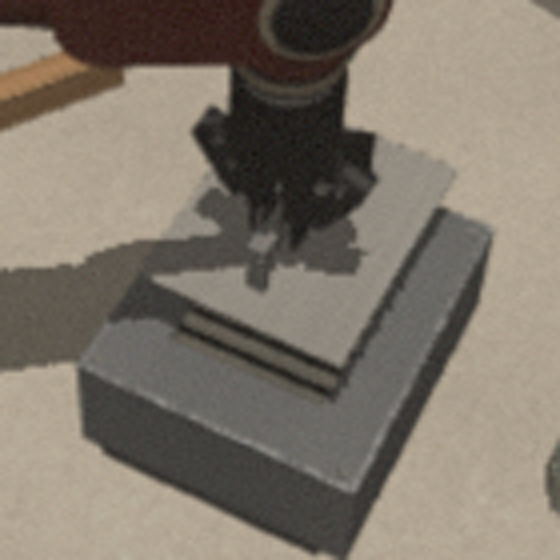

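```bash
python3 - <<'E'
from h import *
np.set_printoptions(precision=4,suppress=True)
z=.1987-.0345+.004
W=[onz('top',p,z) for p in crop([(127,187),(365,108)],270,150,4)]
o,th,r=rigid(PL[:2],W);print('top',o,th,r*1000)
W=[onz('side',p,z) for p in crop([(455,175),(340,370),(148,276)],210,170,4)]
o,th,r=rigid(PL[1:],W);print('side',o,th,r*1000)
ob=ctrl.get_obs();p=ob['tool_pos'];hd=np.arctan2(*Rn.from_rotvec(ob['tool_rot']).as_matrix()[[1,0],0])+np.pi
print('from tool',loc(p[:2],hd,(.04,0)),hd,'target',loc(BO,BY,(.0195,0)))
E
```

```text
top [ 0.5286 -0.2129] 0.3112018494798497 [[-0.1126  0.3501]
 [ 0.1126 -0.3501]]
side [ 0.5288 -0.2172] 0.2846829573122819 [[-5.8079  1.9465]
 [-0.0197  2.3932]
 [ 5.8276 -4.3398]]
from tool [ 0.5291 -0.2112] 0.29590938016576374 target [ 0.5296 -0.2156]
```

Request:
{"op": "send_rows", "data": {
  "series": [
    {"tx":0,"ty":-0.2,"tz":0,"wx":0,"wy":-0.004,"wz":-0.01,"jaw":1},
    {"tx":0,"ty":0,"tz":1,"wx":0,"wy":0,"wz":0,"jaw":1},
    {"tx":0,"ty":0,"tz":1.5,"wx":0,"wy":0,"wz":0,"jaw":1},
    {"tx":0,"ty":0,"tz":1,"wx":0,"wy":0,"wz":0,"jaw":1},
    {"tx":0,"ty":0,"tz":0,"wx":0,"wy":0,"wz":0,"jaw":1}
  ]
}}

```text
t: 7.75
tool_pos: [0.4911, -0.2222, 0.1611]
tool_rot: [0.484, -3.103, -0.006]
contact_force: [-0.1, 1.0, -4.7]
opening: 0.0123
```

```bash
python3 - <<'E'
from h import *
h=loc(BO,BY,(-.04+.0195,0.002));plan(*h,.1345,BY)
for n in("side","top"): cv2.imwrite(f"pics/{n}5.png",ctrl.get_image(n)[:,:,::-1])
t=cv2.imread('pics/top5.png');s=cv2.imread('pics/side5.png')
cv2.imwrite('pics/c5a.png',cv2.resize(t[150:300,270:420],None,fx=4,fy=4,interpolation=cv2.INTER_CUBIC))
cv2.imwrite('pics/c5b.png',cv2.resize(s[170:310,210:350],None,fx=4,fy=4,interpolation=cv2.INTER_CUBIC))
E
```

```text
t 7.75 pos [ 0.4911 -0.2222  0.1611] head -2.8321 F [-0.1  1.  -4.7] open 0.0123 q6 -2.44
shift cm [ 0.13 -0.34  2.65] turn [ 0.004 -0.     0.003]
```

View pics/c5a.png

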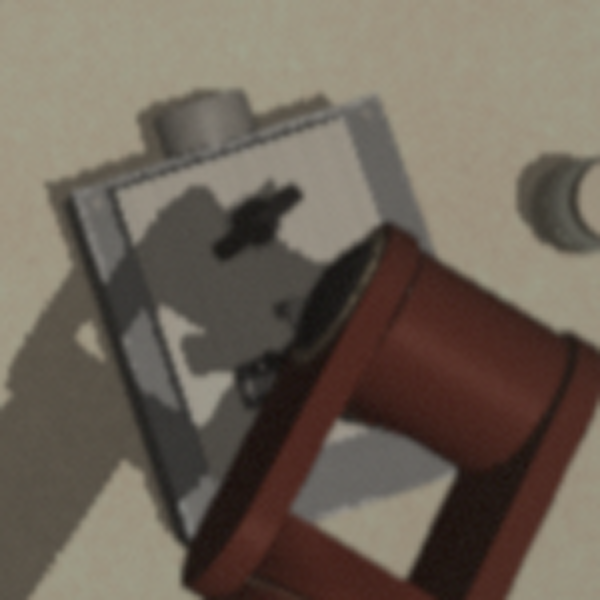

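View pics/c5b.png

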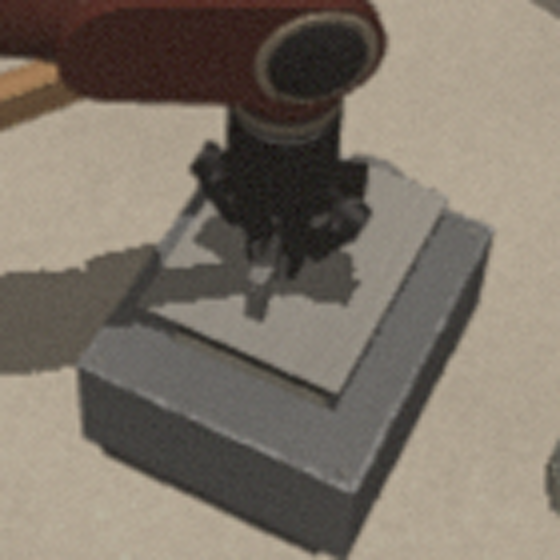

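```bash
python3 - <<'E'
from h import *
np.set_printoptions(precision=4,suppress=True)
z=.1306
R=lambda th:np.array([[np.cos(th),-np.sin(th)],[np.sin(th),np.cos(th)]])
W=[onz('top',p,z) for p in crop([(115,188),(343,114)],270,150,4)]
o,th,r=rigid(PL[:2],W);print('top',o,th,r*1000, 'in box',R(-BY)@(o-[.5108,-.2203]))
W=[onz('side',p,z) for p in crop([(447,202),(335,394),(147,308)],210,170,4)]
o,th,r=rigid(PL[1:],W);print('side',o,th,r*1000,'in box',R(-BY)@(o-[.5126,-.2242]))
ob=ctrl.get_obs();p=ob['tool_pos'];hd=np.arctan2(*Rn.from_rotvec(ob['tool_rot']).as_matrix()[[1,0],0])+np.pi
o=loc(p[:2],hd,(.04,0));print('tool',o,hd,R(-BY)@(o-BO))
E
```

```text
top [ 0.5306 -0.208 ] 0.3045784223617375 [[ 0.0915 -0.2911]
 [-0.0915  0.2911]] in box [0.0226 0.0057]
side [ 0.5293 -0.2139] 0.3023253704639772 [[-4.9816  0.7478]
 [ 0.4778  4.4688]
 [ 4.5038 -5.2165]] in box [0.0191 0.0048]
tool [ 0.5299 -0.2105] 0.30940120264380955 [0.0213 0.0048]
```

Request:
{"op": "send_rows", "data": {
  "series": [
    {"tx":0.1,"ty":-0.4,"tz":0,"wx":0,"wy":0,"wz":0,"jaw":1},
    {"tx":0,"ty":0,"tz":0,"wx":0,"wy":0,"wz":0,"jaw":1},
    {"tx":0,"ty":0,"tz":0,"wx":0,"wy":0,"wz":0,"jaw":1}
  ]
}}

```text
t: 8.22
tool_pos: [0.4929, -0.2278, 0.164]
tool_rot: [-0.483, 3.101, 0.0]
contact_force: [-0.1, 0.1, -4.7]
opening: 0.0124
```

```bash
python3 - <<'E'
from h import *
h=loc(BO,BY,(-.04+.0195,0.0));plan(*h,.1345,BY)
E
```

```text
t 8.22 pos [ 0.4929 -0.2278  0.164 ] head -2.8324 F [-0.1  0.1 -4.7] open 0.0124 q6 -2.45
shift cm [0.15 0.06 2.95] turn [-0.     0.003  0.003]
```

Request:
{"op": "send_rows", "data": {
  "series": [
    {"tx":0.1,"ty":0,"tz":0.5,"wx":0,"wy":0,"wz":0,"jaw":1},
    {"tx":0,"ty":0,"tz":0.5,"wx":0,"wy":0,"wz":0,"jaw":1},
    {"tx":0,"ty":0,"tz":0.4,"wx":0,"wy":0,"wz":0,"jaw":1},
    {"tx":0,"ty":0,"tz":0,"wx":0,"wy":0,"wz":0,"jaw":1},
    {"tx":0,"ty":0,"tz":0,"wx":0,"wy":0,"wz":0,"jaw":1}
  ]
}}

```text
t: 8.85
tool_pos: [0.4918, -0.2279, 0.1488]
tool_rot: [-0.483, 3.101, 0.001]
contact_force: [0.0, -0.1, -4.6]
opening: 0.0121
```

```bash
python3 - <<'E'
from h import *
h=loc(BO,BY,(-.04+.0195,0.0));plan(*h,.1345,BY)
E
```

```text
t 8.85 pos [ 0.4918 -0.2279  0.1488] head -2.8324 F [ 0.  -0.1 -4.6] open 0.0121 q6 -2.45
shift cm [0.03 0.03 1.43] turn [0.    0.003 0.003]
```

Request:
{"op": "send_rows", "data": {
  "series": [
    {"tx":0,"ty":0,"tz":0.4,"wx":0,"wy":0,"wz":0,"jaw":1},
    {"tx":0,"ty":0,"tz":0.4,"wx":0,"wy":0,"wz":0,"jaw":1},
    {"tx":0,"ty":0,"tz":0,"wx":0,"wy":0,"wz":0,"jaw":1},
    {"tx":0,"ty":0,"tz":0,"wx":0,"wy":0,"wz":0,"jaw":1}
  ]
}}

```text
t: 9.35
tool_pos: [0.4919, -0.228, 0.1404]
tool_rot: [-0.483, 3.101, 0.0]
contact_force: [-0.2, -0.2, -5.1]
opening: 0.0122
```

```bash
python3 - <<'E'
from h import *
h=loc(BO,BY,(-.04+.0195,0.0));plan(*h,.1345,BY)
for n in("side","top"): cv2.imwrite(f"pics/{n}6.png",ctrl.get_image(n)[:,:,::-1])
t=cv2.imread('pics/top6.png');s=cv2.imread('pics/side6.png')
cv2.imwrite('pics/c6.png',np.hstack([cv2.resize(t[160:300,275:415],(400,400),interpolation=cv2.INTER_CUBIC),cv2.resize(s[180:310,220:350],(400,400),interpolation=cv2.INTER_CUBIC)]))
E
```

```text
t 9.35 pos [ 0.4919 -0.228   0.1404] head -2.8324 F [-0.2 -0.2 -5.1] open 0.0122 q6 -2.45
shift cm [0.04 0.04 0.59] turn [-0.     0.003  0.003]
```

View pics/c6.png

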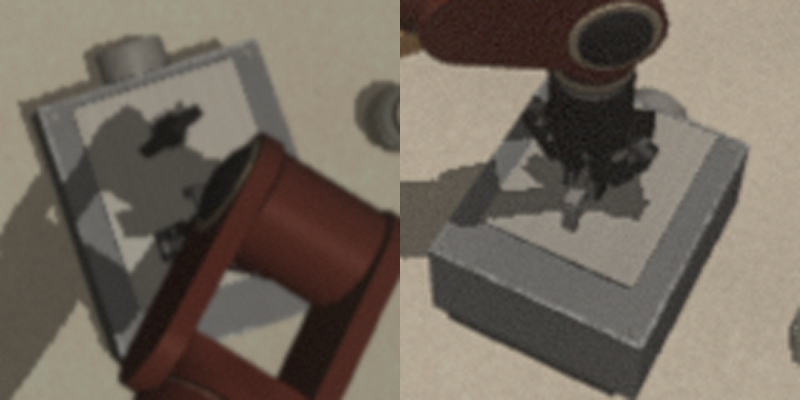

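Request:
{"op": "send_rows", "data": {
  "series": [
    {"tx":0,"ty":0,"tz":0.2,"wx":0,"wy":0,"wz":0,"jaw":1},
    {"tx":0,"ty":0,"tz":0.2,"wx":0,"wy":0,"wz":0,"jaw":1},
    {"tx":0,"ty":0,"tz":0,"wx":0,"wy":0,"wz":0,"jaw":1}
  ]
}}

```text
t: 9.82
tool_pos: [0.492, -0.228, 0.1363]
tool_rot: [-0.483, 3.101, 0.0]
contact_force: [-0.3, 0.2, -5.1]
opening: 0.0121
```

Request:
{"op": "send_rows", "data": {
  "series": [
    {"tx":0,"ty":0,"tz":0.15,"wx":0,"wy":0,"wz":0,"jaw":1},
    {"tx":0,"ty":0,"tz":0,"wx":0,"wy":0,"wz":0,"jaw":1}
  ]
}}

```text
t: 10.07
tool_pos: [0.4922, -0.2282, 0.1351]
tool_rot: [-0.483, 3.1, -0.001]
contact_force: [0.4, -0.5, -4.5]
opening: 0.012
```

Request:
{"op": "send_rows", "data": {
  "series": [
    {"tx":0,"ty":0,"tz":0.15,"wx":0,"wy":0,"wz":0,"jaw":1},
    {"tx":0,"ty":0,"tz":0,"wx":0,"wy":0,"wz":0,"jaw":1}
  ]
}}

```text
t: 10.32
tool_pos: [0.4925, -0.2283, 0.135]
tool_rot: [-0.483, 3.1, -0.001]
contact_force: [0.3, 0.1, -4.7]
opening: 0.0124
```

```bash
python3 - <<'E'
from h import *
h=loc(BO,BY,(-.04+.0,0.0));plan(*h,.1345,BY); print(ctrl.get_obs()['wrist_torque'])
E
```

```text
t 10.32 pos [ 0.4925 -0.2283  0.135 ] head -2.8323 F [ 0.3  0.1 -4.7] open 0.0124 q6 -2.45
shift cm [2.03 0.1  0.05] turn [-0.001  0.004  0.003]
[1.78451646e-02 3.86270176e-05 3.00124190e-02]
```

Request:
{"op": "send_rows", "data": {
  "series": [
    {"tx":0,"ty":0,"tz":0.25,"wx":0,"wy":0,"wz":0,"jaw":1},
    {"tx":0,"ty":0,"tz":0,"wx":0,"wy":0,"wz":0,"jaw":1}
  ]
}}

```text
t: 10.58
tool_pos: [0.4929, -0.2285, 0.1351]
tool_rot: [-0.484, 3.1, -0.001]
contact_force: [0.1, -0.3, -5.5]
opening: 0.0119
```

Request:
{"op": "send_rows", "data": {
  "series": [
    {"tx":0,"ty":0,"tz":0.25,"wx":0,"wy":0,"wz":0,"jaw":1},
    {"tx":0,"ty":0,"tz":0,"wx":0,"wy":0,"wz":0,"jaw":1}
  ]
}}

```text
t: 10.82
tool_pos: [0.4933, -0.2287, 0.135]
tool_rot: [-0.484, 3.099, -0.002]
contact_force: [0.3, 1.2, -5.0]
opening: 0.0123
```

```bash
python3 - <<'E'
from h import *
o=ctrl.get_obs();print(o['contact_force'],o['wrist_torque'],o['q'].round(4),o['effort'].round(2))
for n in("side","top"): cv2.imwrite(f"pics/{n}7.png",ctrl.get_image(n)[:,:,::-1])
t=cv2.imread('pics/top7.png');s=cv2.imread('pics/side7.png')
cv2.imwrite('pics/c7.png',cv2.resize(s[190:310,225:345],(600,600),interpolation=cv2.INTER_CUBIC))
E
```

```text
[ 0.28673789  1.16541557 -5.03615945] [0.14694051 0.08566373 0.04323029] [-5.7210e-01 -5.2500e-02  1.9029e+00  2.2000e-03  1.2869e+00 -2.4533e+00] [-1.200e-01 -3.534e+01 -3.779e+01 -3.000e-02 -6.000e-02  4.000e-02]
```

View pics/c7.png

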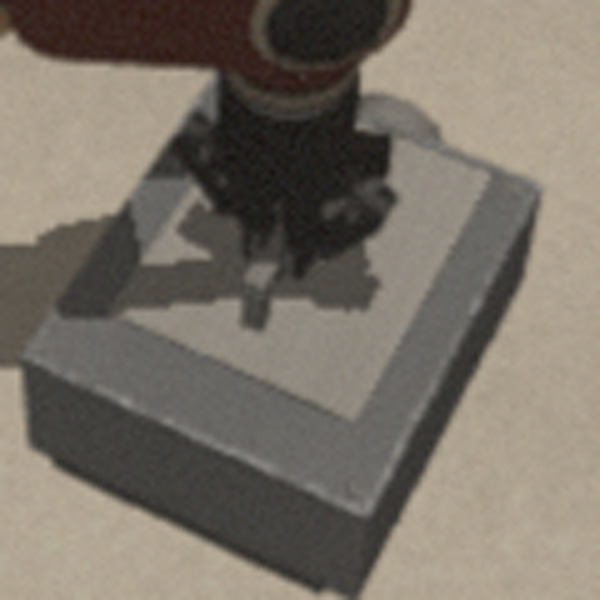

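Request:
{"op": "send_rows", "data": {
  "series": [
    {"tx":0.4,"ty":0,"tz":0.05,"wx":0,"wy":0.004,"wz":0,"jaw":1},
    {"tx":0.5,"ty":0,"tz":0.05,"wx":0,"wy":0,"wz":0,"jaw":1},
    {"tx":0.4,"ty":0,"tz":0.05,"wx":0,"wy":0,"wz":0,"jaw":1},
    {"tx":0,"ty":0,"tz":0,"wx":0,"wy":0,"wz":0,"jaw":1}
  ]
}}

```text
t: 11.42
tool_pos: [0.4829, -0.2333, 0.1349]
tool_rot: [-0.483, 3.097, -0.006]
contact_force: [0.5, 0.9, -0.1]
opening: 0.012
```

```bash
python3 - <<'E'
from h import *
h=loc(BO,BY,(-.04+.0,0.0));plan(*h,.1345,BY); print(ctrl.get_obs()['wrist_torque'])
E
```

```text
t 11.43 pos [ 0.4829 -0.2333  0.1349] head -2.8322 F [ 0.5  0.9 -0.1] open 0.012 q6 -2.47
shift cm [0.96 0.28 0.03] turn [-0.005  0.007  0.003]
[ 0.30508267 -0.07758354  0.01828636]
```

Request:
{"op": "send_rows", "data": {
  "series": [
    {"tx":0.4,"ty":0.2,"tz":0,"wx":-0.004,"wy":0.005,"wz":0,"jaw":1},
    {"tx":0.4,"ty":0.1,"tz":0,"wx":0,"wy":0,"wz":0,"jaw":1},
    {"tx":0,"ty":0,"tz":0,"wx":0,"wy":0,"wz":0,"jaw":1}
  ]
}}

```text
t: 11.8
tool_pos: [0.4737, -0.2333, 0.1349]
tool_rot: [-0.483, 3.102, -0.003]
contact_force: [1.2, 1.2, -0.4]
opening: 0.0122
```

Request:
{"op": "send_rows", "data": {
  "series": [
    {"tx":0.3,"ty":0,"tz":0,"wx":0,"wy":0,"wz":0,"jaw":1},
    {"tx":0.3,"ty":0,"tz":0,"wx":0,"wy":0,"wz":0,"jaw":1}
  ]
}}

```text
t: 12.05
tool_pos: [0.471, -0.234, 0.1358]
tool_rot: [-0.482, 3.093, -0.001]
contact_force: [13.0, 4.9, 0.3]
opening: 0.0118
```

```bash
python3 - <<'E'
from h import *
h=loc(BO,BY,(-.04+.0,0.0));plan(*h,.1345,BY); print(ctrl.get_obs()['wrist_torque'])
E
```

```text
t 12.05 pos [ 0.471  -0.234   0.1358] head -2.8324 F [13.   4.9  0.3] open 0.0118 q6 -2.49
shift cm [-0.19 -0.01  0.13] turn [-0.002  0.011  0.003]
[ 0.87858667 -2.08197274  0.03422474]
```

Request:
{"op": "send_rows", "data": {
  "series": [
    {"tx":0.1,"ty":0,"tz":0.05,"wx":0,"wy":0.011,"wz":0.003,"jaw":1},
    {"tx":0.2,"ty":0,"tz":0.1,"wx":0,"wy":0.006,"wz":0,"jaw":1}
  ]
}}

```text
t: 12.3
tool_pos: [0.4714, -0.2338, 0.1354]
tool_rot: [-0.48, 3.1, -0.005]
contact_force: [9.3, 4.5, 1.2]
opening: 0.0121
```

```bash
python3 - <<'E'
from h import *
h=loc(BO,BY,(-.04+.0,0.0));plan(*h,.1345,BY); print(ctrl.get_obs()['wrist_torque'])
E
```

```text
t 12.3 pos [ 0.4714 -0.2338  0.1354] head -2.8343 F [9.3 4.5 1.2] open 0.0121 q6 -2.48
shift cm [-0.15 -0.02  0.09] turn [-0.004  0.004  0.001]
[ 0.75372851 -1.48642955  0.15242016]
```

Request:
{"op": "send_rows", "data": {
  "series": [
    {"tx":0,"ty":0,"tz":0,"wx":0,"wy":0,"wz":0,"jaw":1},
    {"tx":0,"ty":0,"tz":0,"wx":0,"wy":0,"wz":0,"jaw":0.85},
    {"tx":0,"ty":0,"tz":0,"wx":0,"wy":0,"wz":0,"jaw":0.6},
    {"tx":0,"ty":0,"tz":0,"wx":0,"wy":0,"wz":0,"jaw":0.4},
    {"tx":0,"ty":0,"tz":0,"wx":0,"wy":0,"wz":0,"jaw":0.4}
  ],
  "squeeze": 30
}}

```text
t: 12.92
tool_pos: [0.4699, -0.2339, 0.1344]
tool_rot: [-0.482, 3.104, -0.004]
contact_force: [0.1, -0.2, -0.7]
opening: 0.0514
```

Request:
{"op": "send_rows", "data": {
  "series": [
    {"tx":0,"ty":0,"tz":-1,"wx":0,"wy":0,"wz":0,"jaw":0.4},
    {"tx":0,"ty":0,"tz":-2.5,"wx":0,"wy":0,"wz":0,"jaw":0.4},
    {"tx":0,"ty":0,"tz":-3,"wx":0,"wy":0,"wz":0,"jaw":0.4},
    {"tx":0,"ty":0,"tz":-4,"wx":0,"wy":0,"wz":0,"jaw":0.4}
  ]
}}

```text
t: 13.42
tool_pos: [0.4676, -0.2327, 0.2399]
tool_rot: [0.48, -3.099, -0.004]
contact_force: [0.5, 0.6, 0.4]
opening: 0.0516
```

```bash
python3 - <<'E'
from h import *
h=loc(BO,BY,(.05,0.0));plan(*h,.1345,BY)
for n in("side","top"): cv2.imwrite(f"pics/{n}8.png",ctrl.get_image(n)[:,:,::-1])
t=cv2.imread('pics/top8.png');s=cv2.imread('pics/side8.png')
cv2.imwrite('pics/c8a.png',cv2.resize(t[160:300,275:415],None,fx=4,fy=4,interpolation=cv2.INTER_CUBIC))
cv2.imwrite('pics/c8b.png',cv2.resize(s[190:310,225:345],None,fx=5,fy=5,interpolation=cv2.INTER_CUBIC))
E
```

```text
t 13.43 pos [ 0.4676 -0.2327  0.2399] head -2.834 F [0.5 0.6 0.4] open 0.0516 q6 -2.48
shift cm [-9.53 -0.29 10.49] turn [ 0.003 -0.006  0.002]
```

View pics/c8a.png

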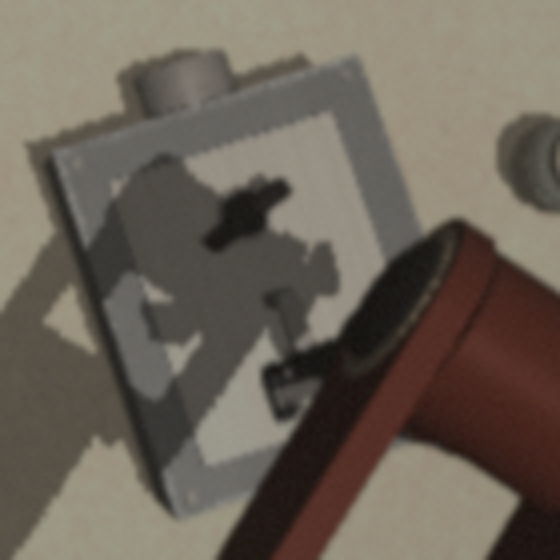

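View pics/c8b.png

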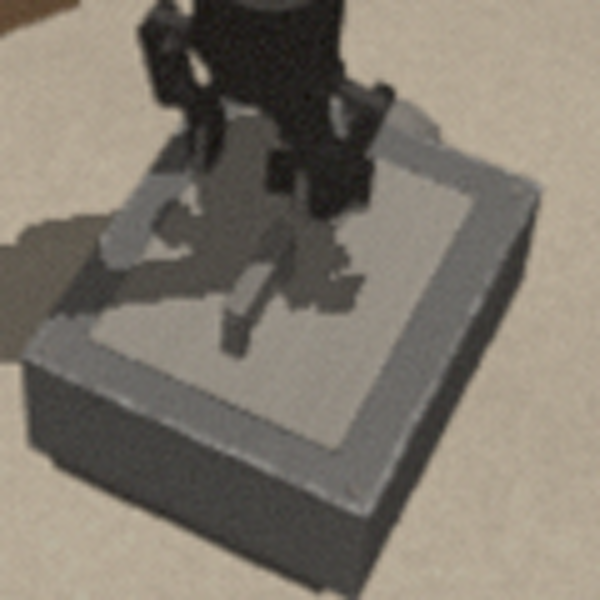

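```bash
python3 - <<'E'
from h import *
np.set_printoptions(precision=4,suppress=True)
R=lambda th:np.array([[np.cos(th),-np.sin(th)],[np.sin(th),np.cos(th)]])
W=[onz('top',p,.104) for p in crop([(330,112),(203,465),(113,190)],275,160,4)]
o,th,r=rigid([PL[1],PL[3],PL[0]],[W[0],W[1],W[2]]);print('top',o,th,r*1000, 'in box',R(-BY)@(o-[.5108,-.2203]))
W=[onz('side',p,.104) for p in crop([(475,200),(345,448),(92,335)],225,190,5)]
o,th,r=rigid(PL[1:],W);print('side',o,th,r*1000,'in box',R(-BY)@(o-[.5126,-.2242]))
a,b=[onz('top',p,.146) for p in crop([(208,242),(287,189)],275,160,4)];d=a-b
print('wing',a,b,np.linalg.norm(d),np.arctan2(d[1],d[0]), 'value',2.2-(np.arctan2(d[1],d[0])-BY))
print('axis by ends',a[:2]+(b-a)[:2]*36/64, 'by cover home', loc(BO,BY,(.05,0)),'from handle', loc(np.array([.4705,-.2339]),BY,(.09,0)))
E
```

```text
top [ 0.508  -0.2199] 0.30631391759132215 [[ 0.0424  1.4444]
 [ 3.3147  1.4477]
 [-3.3571 -2.8921]] in box [-0.0026  0.0012]
side [ 0.514  -0.2228] 0.3125293898482792 [[-3.9144  0.1313]
 [ 2.2379 -0.3436]
 [ 1.6765  0.2123]] in box [0.0018 0.0009]
wing [ 0.5369 -0.1729  0.146 ] [ 0.5708 -0.225   0.146 ] 0.06215259545496117 2.1479403637680554 value 0.3580596362319448
axis by ends [ 0.556  -0.2022] by cover home [ 0.5587 -0.2064] from handle [ 0.5563 -0.2068]
```

Request:
{"op": "send_rows", "data": {
  "series": [
    {"tx":-3,"ty":0,"tz":0,"wx":0,"wy":0,"wz":0,"jaw":0.4},
    {"tx":-4,"ty":0,"tz":0,"wx":0,"wy":0,"wz":0,"jaw":0.4},
    {"tx":-2,"ty":0,"tz":0,"wx":0,"wy":0,"wz":0,"jaw":0.4},
    {"tx":0,"ty":0,"tz":0,"wx":0,"wy":0,"wz":0.16,"jaw":0.4},
    {"tx":0,"ty":0,"tz":0,"wx":0,"wy":0,"wz":0.18,"jaw":0.4}
  ]
}}

```text
t: 14.15
tool_pos: [0.559, -0.207, 0.2488]
tool_rot: [0.068, 3.135, -0.012]
contact_force: [1.0, 0.2, -0.9]
opening: 0.0512
```

Request:
{"op": "send_rows", "data": {
  "series": [
    {"tx":0,"ty":0,"tz":0,"wx":0,"wy":0,"wz":0.18,"jaw":0.4},
    {"tx":0,"ty":0,"tz":0,"wx":0,"wy":0,"wz":0.18,"jaw":0.4},
    {"tx":0,"ty":0,"tz":0,"wx":0,"wy":0,"wz":0.18,"jaw":0.4},
    {"tx":0,"ty":0,"tz":0,"wx":0,"wy":0,"wz":0.18,"jaw":0.4},
    {"tx":0,"ty":0,"tz":0,"wx":0,"wy":0,"wz":0.1,"jaw":0.4}
  ]
}}

```text
t: 14.78
tool_pos: [0.5584, -0.2068, 0.2484]
tool_rot: [1.352, 2.828, -0.008]
contact_force: [-0.2, -0.2, 0.3]
opening: 0.0516
```

```bash
python3 - <<'E'
from h import *
plan(.5565,-.2055,.128,2.18)
E
```

```text
t 14.78 pos [ 0.5584 -0.2068  0.2484] head 2.2497 F [-0.2 -0.2  0.3] open 0.0516 q6 -1.16
shift cm [ 0.32 -0.04 12.04] turn [-0.001  0.009  0.07 ]
```

Request:
{"op": "send_rows", "data": {
  "series": [
    {"tx":0.3,"ty":0,"tz":1.5,"wx":0,"wy":0.008,"wz":0.05,"jaw":0.4},
    {"tx":0,"ty":0,"tz":2.5,"wx":0,"wy":0,"wz":0,"jaw":0.4},
    {"tx":0,"ty":0,"tz":2.5,"wx":0,"wy":0,"wz":0,"jaw":0.4},
    {"tx":0,"ty":0,"tz":1,"wx":0,"wy":0,"wz":0,"jaw":0.4},
    {"tx":0,"ty":0,"tz":0,"wx":0,"wy":0,"wz":0,"jaw":0.4}
  ]
}}

```text
t: 15.4
tool_pos: [0.5565, -0.2049, 0.1729]
tool_rot: [1.429, 2.797, -0.003]
contact_force: [-0.2, -0.2, 0.0]
opening: 0.0512
```

```bash
python3 - <<'E'
from h import *
plan(.5565,-.2055,.128,2.18)
for n in("side","top"): cv2.imwrite(f"pics/{n}9.png",ctrl.get_image(n)[:,:,::-1])
t=cv2.imread('pics/top9.png');s=cv2.imread('pics/side9.png')
cv2.imwrite('pics/c9.png',np.hstack([cv2.resize(t[160:280,285:405],(400,400),interpolation=cv2.INTER_CUBIC),cv2.resize(s[180:300,225:345],(400,400),interpolation=cv2.INTER_CUBIC)]))
E
```

```text
t 15.4 pos [ 0.5565 -0.2049  0.1729] head 2.197 F [-0.2 -0.2  0. ] open 0.0512 q6 -1.1
shift cm [-0.04 -0.03  4.49] turn [-0.001  0.002  0.017]
```

View pics/c9.png

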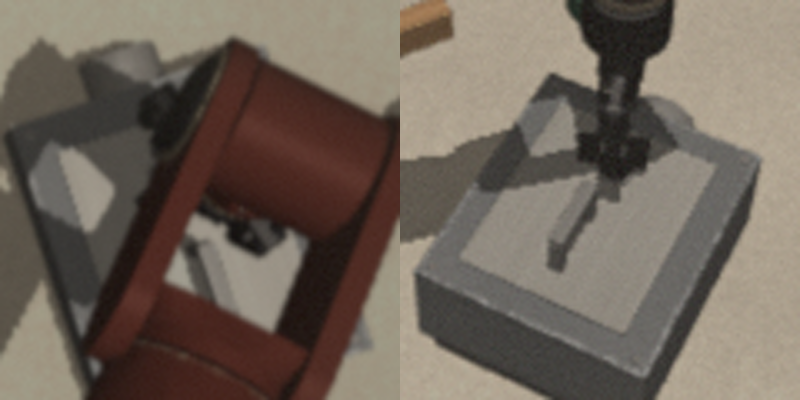

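Request:
{"op": "send_rows", "data": {
  "series": [
    {"tx":0,"ty":0,"tz":1.4,"wx":0,"wy":0,"wz":0,"jaw":0.4},
    {"tx":0,"ty":0,"tz":1.4,"wx":0,"wy":0,"wz":0,"jaw":0.4},
    {"tx":0,"ty":0,"tz":1.0,"wx":0,"wy":0,"wz":0,"jaw":0.4},
    {"tx":0,"ty":0,"tz":0,"wx":0,"wy":0,"wz":0,"jaw":0.4}
  ]
}}

```text
t: 16.0
tool_pos: [0.558, -0.2058, 0.1351]
tool_rot: [1.427, 2.793, -0.003]
contact_force: [0.6, 1.3, 0.3]
opening: 0.0508
```

```bash
python3 - <<'E'
from h import *
plan(.5565,-.2055,.128,2.18)
E
```

```text
t 16.0 pos [ 0.558  -0.2058  0.1351] head 2.197 F [0.6 1.3 0.3] open 0.0508 q6 -1.1
shift cm [ 0.11 -0.11  0.71] turn [0.001 0.006 0.017]
```

Request:
{"op": "send_rows", "data": {
  "series": [
    {"tx":0.1,"ty":-0.1,"tz":0.6,"wx":0,"wy":0.004,"wz":0.01,"jaw":0.5},
    {"tx":0,"ty":0,"tz":0,"wx":0,"wy":0,"wz":0,"jaw":0.7},
    {"tx":0,"ty":0,"tz":0,"wx":0,"wy":0,"wz":0,"jaw":0.9},
    {"tx":0,"ty":0,"tz":0,"wx":0,"wy":0,"wz":0,"jaw":1},
    {"tx":0,"ty":0,"tz":0,"wx":0,"wy":0,"wz":0,"jaw":1}
  ],
  "squeeze": 25
}}

```text
t: 16.62
tool_pos: [0.5579, -0.2054, 0.1297]
tool_rot: [1.441, 2.786, 0.002]
contact_force: [0.5, 0.2, -1.4]
opening: 0.0127
```

```bash
python3 - <<'E'
from h import *
plan(.5565,-.2055,.128,2.18);print(ctrl.get_obs()['wrist_torque'])
E
```

```text
t 16.62 pos [ 0.5579 -0.2054  0.1297] head 2.1868 F [ 0.5  0.2 -1.4] open 0.0127 q6 -1.09
shift cm [ 0.07 -0.12  0.17] turn [0.004 0.004 0.007]
[ 0.00830163 -0.1518068   0.02078462]
```

Request:
{"op": "send_rows", "data": {
  "series": [
    {"tx":0,"ty":0,"tz":0,"wx":0,"wy":0,"wz":0.1,"jaw":1},
    {"tx":0,"ty":0,"tz":0,"wx":0,"wy":0,"wz":0.12,"jaw":1},
    {"tx":0,"ty":0,"tz":0,"wx":0,"wy":0,"wz":0.12,"jaw":1}
  ],
  "squeeze": 35
}}

```text
t: 17.0
tool_pos: [0.5582, -0.2052, 0.1298]
tool_rot: [1.904, 2.492, 0.004]
contact_force: [1.1, 0.1, -1.6]
opening: 0.0122
```

```bash
python3 - <<'E'
from h import *
plan(.5575,-.2057,.130,.306);print(ctrl.get_obs()['wrist_torque'])
E
```

```text
t 17.0 pos [ 0.5582 -0.2052  0.1298] head 1.8366 F [ 1.1  0.1 -1.6] open 0.0122 q6 -0.74
shift cm [-0.03 -0.08 -0.02] turn [ 0.006 -0.002  1.531]
[ 0.02740393 -0.11375893  0.09138858]
```

Turning freely with low forces. Continue to about halfway.

Request:
{"op": "send_rows", "data": {
  "series": [
    {"tx":0,"ty":0,"tz":0,"wx":0,"wy":0,"wz":0.13,"jaw":1},
    {"tx":0,"ty":0,"tz":0,"wx":0,"wy":0,"wz":0.13,"jaw":1},
    {"tx":0,"ty":0,"tz":0,"wx":0,"wy":0,"wz":0.13,"jaw":1},
    {"tx":0,"ty":0,"tz":0,"wx":0,"wy":0,"wz":0.13,"jaw":1},
    {"tx":0,"ty":0,"tz":0,"wx":0,"wy":0,"wz":0,"jaw":1}
  ]
}}

```text
t: 17.62
tool_pos: [0.5586, -0.2052, 0.1301]
tool_rot: [2.496, 1.899, 0.008]
contact_force: [0.7, 0.5, -1.2]
opening: 0.0121
```

```bash
python3 - <<'E'
from h import *
plan(.5575,-.2057,.130,.306);print(ctrl.get_obs()['wrist_torque'])
E
```

```text
t 17.62 pos [ 0.5586 -0.2052  0.1301] head 1.3007 F [ 0.7  0.5 -1.2] open 0.0121 q6 -0.21
shift cm [-0.08 -0.1   0.01] turn [ 0.006 -0.004  0.995]
[ 0.06386201 -0.00203656  0.01233765]
```

Request:
{"op": "send_rows", "data": {
  "series": [
    {"tx":0,"ty":0,"tz":0,"wx":0,"wy":0,"wz":0,"jaw":0.6},
    {"tx":0,"ty":0,"tz":0,"wx":0,"wy":0,"wz":0,"jaw":0.6},
    {"tx":-0.1,"ty":-0.1,"tz":0,"wx":0.005,"wy":0,"wz":0,"jaw":0.6},
    {"tx":0,"ty":0,"tz":0,"wx":0,"wy":0,"wz":0,"jaw":1},
    {"tx":0,"ty":0,"tz":0,"wx":0,"wy":0,"wz":0,"jaw":1}
  ],
  "squeeze": 25
}}

```text
t: 18.25
tool_pos: [0.5581, -0.2066, 0.1311]
tool_rot: [2.494, 1.905, 0.004]
contact_force: [4.2, -0.9, -0.5]
opening: 0.0125
```

Request:
{"op": "send_rows", "data": {
  "series": [
    {"tx":0,"ty":0,"tz":0,"wx":0,"wy":0,"wz":0,"jaw":1},
    {"tx":0,"ty":0,"tz":0,"wx":0,"wy":0,"wz":0.1,"jaw":1},
    {"tx":0,"ty":0,"tz":0,"wx":0,"wy":0,"wz":0.13,"jaw":1},
    {"tx":0,"ty":0,"tz":0,"wx":0,"wy":0,"wz":0.13,"jaw":1},
    {"tx":0,"ty":0,"tz":0,"wx":0,"wy":0,"wz":0.13,"jaw":1}
  ],
  "squeeze": 35
}}

```text
t: 18.88
tool_pos: [0.5578, -0.2064, 0.1309]
tool_rot: [2.892, 1.223, 0.004]
contact_force: [1.2, 1.0, -0.4]
opening: 0.0122
```

```bash
python3 - <<'E'
from h import *
plan(.5575,-.2057,.130,.306);print(ctrl.get_obs()['wrist_torque'])
E
```

```text
t 18.88 pos [ 0.5578 -0.2064  0.1309] head 0.8005 F [ 1.2  1.  -0.4] open 0.0122 q6 0.29
shift cm [ 0.03 -0.07  0.09] turn [ 0.002 -0.002  0.494]
[ 0.10793305 -0.13660692  0.04488946]
```

Request:
{"op": "send_rows", "data": {
  "series": [
    {"tx":0,"ty":0,"tz":0,"wx":0,"wy":0,"wz":0.12,"jaw":1},
    {"tx":0,"ty":0,"tz":0,"wx":0,"wy":0,"wz":0.12,"jaw":1},
    {"tx":0,"ty":0,"tz":0,"wx":0,"wy":0,"wz":0.08,"jaw":1},
    {"tx":0,"ty":0,"tz":0,"wx":0,"wy":0,"wz":0,"jaw":1}
  ]
}}

```text
t: 19.38
tool_pos: [0.5577, -0.2061, 0.1309]
tool_rot: [3.054, 0.733, 0.003]
contact_force: [0.9, -1.0, 0.0]
opening: 0.0125
```

```bash
python3 - <<'E'
from h import *
plan(.5575,-.2057,.130,.306);print(ctrl.get_obs()['wrist_torque'])
E
```

```text
t 19.38 pos [ 0.5577 -0.2061  0.1309] head 0.471 F [ 0.9 -1.   0. ] open 0.0125 q6 0.62
shift cm [ 0.   -0.05  0.09] turn [ 0.001 -0.002  0.165]
[ 0.00857161 -0.20941544 -0.11017029]
```

Request:
{"op": "send_rows", "data": {
  "series": [
    {"tx":0,"ty":0,"tz":0,"wx":0,"wy":0,"wz":0.05,"jaw":1},
    {"tx":0,"ty":0,"tz":0,"wx":0,"wy":0,"wz":0.05,"jaw":1}
  ]
}}

```text
t: 19.62
tool_pos: [0.5577, -0.2061, 0.1309]
tool_rot: [3.087, 0.58, 0.003]
contact_force: [1.8, -0.7, -0.5]
opening: 0.0124
```

```bash
python3 - <<'E'
from h import *
plan(.5575,-.2057,.130,.306);print(ctrl.get_obs()['wrist_torque'])
E
```

```text
t 19.62 pos [ 0.5577 -0.2061  0.1309] head 0.3715 F [ 1.8 -0.7 -0.5] open 0.0124 q6 0.72
shift cm [-0.   -0.05  0.09] turn [ 0.001 -0.002  0.065]
[ 0.0003003  -0.18386604  0.12590144]
```

Request:
{"op": "send_rows", "data": {
  "series": [
    {"tx":0,"ty":0,"tz":0,"wx":0,"wy":0,"wz":0.04,"jaw":1}
  ]
}}

```text
t: 19.75
tool_pos: [0.5577, -0.2061, 0.1309]
tool_rot: [3.098, 0.519, 0.003]
contact_force: [1.6, 0.1, -0.8]
opening: 0.012
```

```bash
python3 - <<'E'
from h import *
plan(.5575,-.2057,.130,.306);print(ctrl.get_obs()['wrist_torque'])
E
```

```text
t 19.75 pos [ 0.5577 -0.2061  0.1309] head 0.3319 F [ 1.6  0.1 -0.8] open 0.012 q6 0.76
shift cm [-0.01 -0.04  0.09] turn [ 0.001 -0.002  0.026]
[ 0.09187824 -0.19355565  0.04539765]
```

Request:
{"op": "send_rows", "data": {
  "series": [
    {"tx":0,"ty":0,"tz":0,"wx":0,"wy":0,"wz":0.03,"jaw":1}
  ]
}}

```text
t: 19.88
tool_pos: [0.5577, -0.2061, 0.1309]
tool_rot: [3.105, 0.473, 0.003]
contact_force: [2.3, -0.8, -0.5]
opening: 0.0126
```

```bash
python3 - <<'E'
from h import *
plan(.5575,-.2057,.130,.306);print(ctrl.get_obs()['wrist_torque'])
E
```

```text
t 19.88 pos [ 0.5577 -0.2061  0.1309] head 0.3022 F [ 2.3 -0.8 -0.5] open 0.0126 q6 0.79
shift cm [-0.01 -0.04  0.09] turn [ 0.001 -0.002 -0.004]
[-0.02220151 -0.22022645  0.28994249]
```

Request:
{"op": "send_rows", "data": {
  "series": [
    {"tx":0,"ty":0,"tz":0,"wx":0,"wy":0,"wz":0.03,"jaw":1}
  ]
}}

```text
t: 20.0
tool_pos: [0.558, -0.2065, 0.1309]
tool_rot: [3.11, 0.427, 0.004]
contact_force: [3.5, -2.5, -1.5]
opening: 0.0121
```

```bash
python3 - <<'E'
from h import *
plan(.5575,-.2057,.130,.306);print(ctrl.get_obs()['wrist_torque'])
E
```

```text
t 20.0 pos [ 0.558  -0.2065  0.1309] head 0.2731 F [ 3.5 -2.5 -1.5] open 0.0121 q6 0.82
shift cm [-0.03 -0.09  0.09] turn [ 0.003 -0.002 -0.033]
[-0.28068784 -0.5619589   0.84681449]
```

Request:
{"op": "send_rows", "data": {
  "series": [
    {"tx":0,"ty":0,"tz":0,"wx":0,"wy":0,"wz":0,"jaw":0.9},
    {"tx":0,"ty":0,"tz":0,"wx":0,"wy":0,"wz":0,"jaw":0.6},
    {"tx":0,"ty":0,"tz":0,"wx":0,"wy":0,"wz":0,"jaw":0.5},
    {"tx":0,"ty":0,"tz":-1,"wx":0,"wy":0,"wz":0,"jaw":0.5},
    {"tx":0,"ty":0,"tz":-2.5,"wx":0,"wy":0,"wz":0,"jaw":0.5}
  ]
}}

```text
t: 20.62
tool_pos: [0.5552, -0.2052, 0.164]
tool_rot: [-3.109, -0.426, 0.008]
contact_force: [0.1, -0.5, 0.3]
opening: 0.0426
```

Request:
{"op": "send_rows", "data": {
  "series": [
    {"tx":0,"ty":0,"tz":-4,"wx":0,"wy":0,"wz":0,"jaw":0.4},
    {"tx":0,"ty":0,"tz":-5,"wx":0,"wy":0,"wz":0,"jaw":0.4},
    {"tx":-5,"ty":3,"tz":-3,"wx":0,"wy":0,"wz":0,"jaw":0.4},
    {"tx":-5,"ty":3,"tz":0,"wx":0,"wy":0,"wz":0,"jaw":0.4},
    {"tx":-4,"ty":3,"tz":0,"wx":0,"wy":0,"wz":0,"jaw":0.4}
  ]
}}

```text
t: 21.25
tool_pos: [0.447, -0.3285, 0.294]
tool_rot: [3.109, 0.435, 0.0]
contact_force: [0.1, 0.8, -1.4]
opening: 0.0513
```

```bash
python3 - <<'E'
from h import *
plan(.5575,-.2057,.130,.306)
for n in("side","top"): cv2.imwrite(f"pics/{n}10.png",ctrl.get_image(n)[:,:,::-1])
t=cv2.imread('pics/top10.png');s=cv2.imread('pics/side10.png')
cv2.imwrite('pics/c10a.png',cv2.resize(t[160:300,275:415],None,fx=4,fy=4,interpolation=cv2.INTER_CUBIC))
cv2.imwrite('pics/c10b.png',cv2.resize(s[190:310,225:345],None,fx=5,fy=5,interpolation=cv2.INTER_CUBIC))
E
```

```text
t 21.25 pos [ 0.447  -0.3285  0.294 ] head 0.2781 F [ 0.1  0.8 -1.4] open 0.0513 q6 0.53
shift cm [14.   -8.82 16.37] turn [ 0.003  0.    -0.028]
```

View pics/c10a.png

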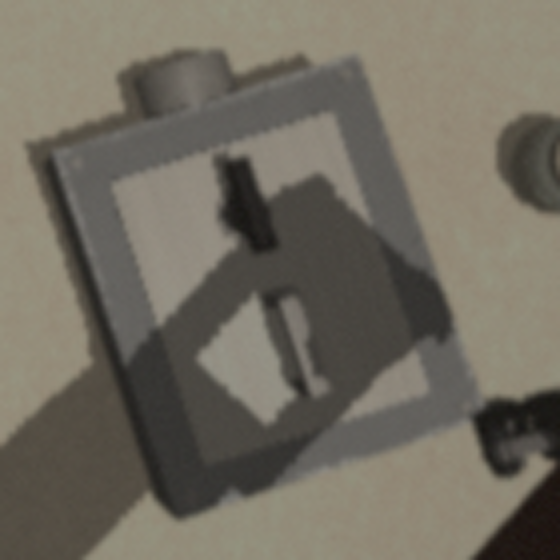

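View pics/c10b.png

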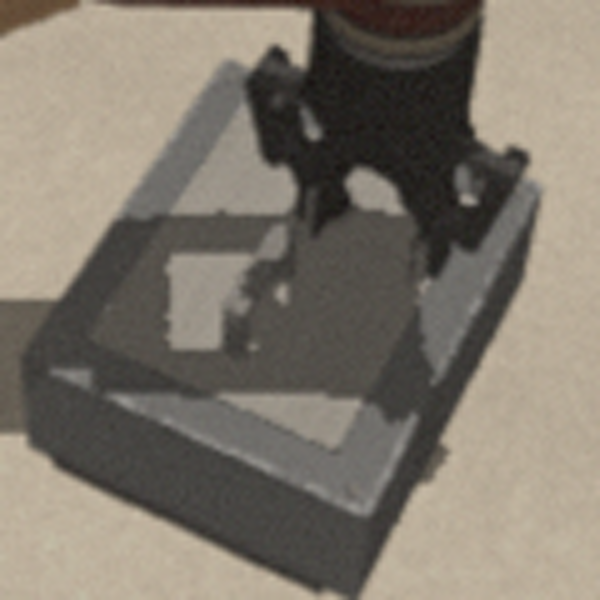

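Request:
{"op": "send_rows", "data": {
  "series": [
    {"tx":0,"ty":-4,"tz":-2,"wx":0,"wy":0,"wz":0,"jaw":0.4},
    {"tx":0,"ty":-5,"tz":-2,"wx":0,"wy":0,"wz":0,"jaw":0.4},
    {"tx":0,"ty":-6,"tz":0,"wx":0,"wy":0,"wz":0,"jaw":0.4},
    {"tx":0,"ty":-6,"tz":0,"wx":0,"wy":0,"wz":0,"jaw":0.4},
    {"tx":0,"ty":-6,"tz":0,"wx":0,"wy":0,"wz":0,"jaw":0.4}
  ]
}}

```text
t: 21.98
tool_pos: [0.372, -0.064, 0.3369]
tool_rot: [-3.114, -0.413, -0.003]
contact_force: [0.8, 1.1, 0.3]
opening: 0.0513
```

Request:
{"op": "send_rows", "data": {
  "series": [
    {"tx":0,"ty":-6,"tz":0,"wx":0,"wy":0,"wz":0,"jaw":0.4},
    {"tx":0,"ty":-6,"tz":0,"wx":0,"wy":0,"wz":0,"jaw":0.4},
    {"tx":0,"ty":-5,"tz":0,"wx":0,"wy":0,"wz":0,"jaw":0.4},
    {"tx":0,"ty":-3,"tz":0,"wx":0,"wy":0,"wz":0,"jaw":0.4},
    {"tx":0,"ty":0,"tz":0,"wx":0,"wy":0,"wz":0,"jaw":0.4}
  ]
}}

```text
t: 22.6
tool_pos: [0.314, 0.14, 0.3402]
tool_rot: [-3.11, -0.426, -0.013]
contact_force: [0.5, -1.8, 0.6]
opening: 0.0512
```

```bash
python3 - <<'E'
from h import *
plan(.5575,-.2057,.130,.306)
for n in("side","top"): cv2.imwrite(f"pics/{n}11.png",ctrl.get_image(n)[:,:,::-1])
t=cv2.imread('pics/top11.png');s=cv2.imread('pics/side11.png')
f=lambda im:cv2.convertScaleAbs(im,alpha=1.5)
cv2.imwrite('pics/c11a.png',cv2.resize(f(t[160:300,275:415]),None,fx=4,fy=4,interpolation=cv2.INTER_CUBIC))
cv2.imwrite('pics/c11b.png',cv2.resize(f(s[190:310,225:345]),None,fx=5,fy=5,interpolation=cv2.INTER_CUBIC))
E
```

```text
t 22.6 pos [0.314  0.14   0.3402] head 0.2721 F [ 0.5 -1.8  0.6] open 0.0512 q6 1.5
shift cm [13.97 39.87 21.08] turn [-0.001 -0.009 -0.034]
```

View pics/c11a.png

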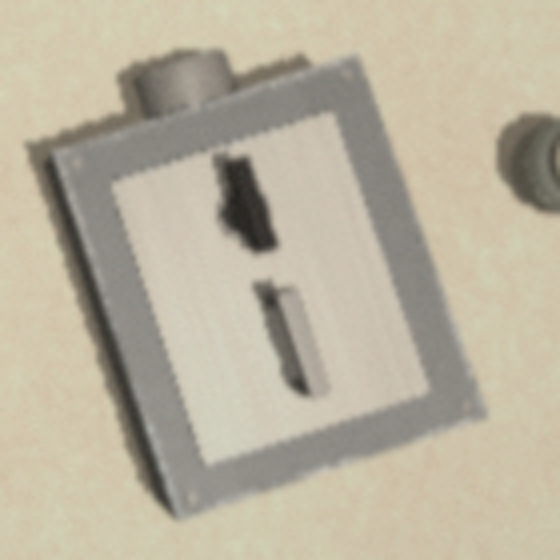

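View pics/c11b.png

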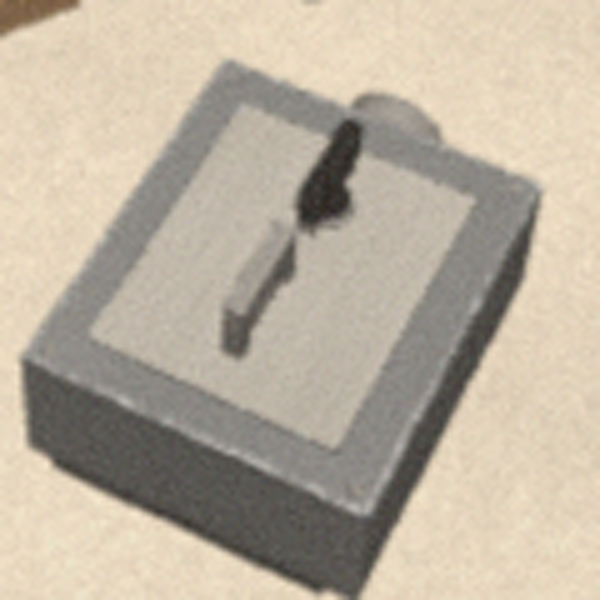

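View pics/top11.png

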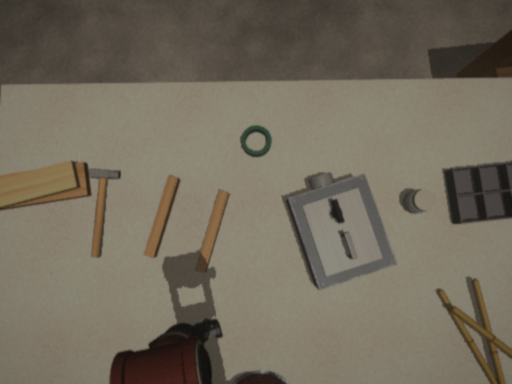

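```bash
python3 - <<'E'
from h import *
np.set_printoptions(precision=4,suppress=True)
I={n:cv2.imread(f'pics/{n}11.png') for n in('top','side')}
R=lambda th:np.array([[np.cos(th),-np.sin(th)],[np.sin(th),np.cos(th)]])
Q={'top':(crop([(57,155),(357,57),(483,415),(180,515)],275,160,4),crop([(112,182),(333,112),(428,392),(205,465)],275,160,4)),
'side':(crop([(230,65),(540,190),(370,515),(25,360)],225,190,5),crop([(242,105),(473,200),(345,447),(92,337)],225,190,5))}
for cam in Q:
    pose=[]
    for L,q,z in((BX,Q[cam][0],.1),(PL,Q[cam][1],.104)):
        c=edges(I[cam],cam,q,z,half=2)
        o,th,r=rigid(L,[onz(cam,p,z) for p in c]);pose.append((o,th));print(cam,o,round(th,4),(r*1000).round(1).tolist())
    print('  rel mm',R(-pose[0][1])@(pose[1][0]-pose[0][0])*1000,'dyaw',pose[1][1]-pose[0][1])
    pose=[rigid(L,[onz(cam,p,z) for p in q]) for L,q,z in((BX,Q[cam][0],.1),(PL,Q[cam][1],.104))]
    print('  hand rel mm',R(-pose[0][1])@(pose[1][0]-pose[0][0])*1000,'dyaw',pose[1][1]-pose[0][1])
# wing: dark mask in top
g=cv2.cvtColor(I['top'],cv2.COLOR_BGR2GRAY);u0,v0=320,192
m=(g[192:228,320:350]<55).astype(np.uint8)
n,l,st,ce=cv2.connectedComponentsWithStats(m);k=1+st[1:,4].argmax()
(c,wh,a)=cv2.minAreaRect(np.argwhere(l==k)[:,::-1].astype(np.float32));print(c,wh,a,st[k])
def ang(p,q,z):
    a,b=onz('top',p,z),onz('top',q,z);d=a-b;return a,b,np.arctan2(d[1],d[0]),np.linalg.norm(d)
e=crop([(247,157),(275,247),(218,153)],275,160,4)
print('wing right side',ang(e[0],e[1],.146))
e=crop([(277,290),(308,395),(298,288),(328,392)],275,160,4)
print('handle L',ang(e[0],e[1],.15),'R',ang(e[2],e[3],.15))
E
```

```text
top [ 0.511 -0.22 ] 0.3062 [[-0.3, 0.7], [-0.5, -1.4], [1.1, 1.3], [-0.3, -0.6]]
top [ 0.5101 -0.2197] 0.3025 [[-0.2, -1.1], [-0.5, 0.6], [0.4, 0.9], [0.3, -0.4]]
  rel mm [-0.8334  0.5444] dyaw -0.0037239517862628913
  hand rel mm [0.2013 1.1953] dyaw -0.009340638543041124
side [ 0.5119 -0.2238] 0.3122 [[-0.6, -0.9], [0.1, 0.5], [0.1, -0.3], [0.4, 0.7]]
side [ 0.5125 -0.2214] 0.3022 [[0.0, -0.1], [-0.6, 0.2], [-0.1, 0.7], [0.7, -0.8]]
  rel mm [1.2581 2.0187] dyaw -0.0099786738253283
  hand rel mm [2.1732 2.6319] dyaw 0.01174436158130543
(15.15000057220459, 18.950000762939453) (23.400854110717773, 9.803059577941895) 71.56504821777344 [ 11   8  13  23 175]
wing right side (array([ 0.5919, -0.1997,  0.146 ]), array([ 0.5333, -0.216 ,  0.146 ]), np.float64(0.272134681275414), np.float64(0.06090452832927756))
handle L (array([ 0.5055, -0.2156,  0.15  ]), array([ 0.4386, -0.2333,  0.15  ]), np.float64(0.25808089042592935), np.float64(0.06926546625909454)) R (array([ 0.5067, -0.2291,  0.15  ]), array([ 0.4404, -0.2461,  0.15  ]), np.float64(0.2504919296632019), np.float64(0.06847229469364642))
```

```bash
python3 - <<'E'
from h import *
a,b=cv2.imread('pics/top0.png').astype(int),cv2.imread('pics/top11.png').astype(int)
for n,(u,v,r) in dict(tape=(256,140,24),jar=(413,200,20),hammer=(103,210,50)).items():
    print(n,np.abs(a-b)[v-r:v+r,u-min(r,24):u+min(r,24)].max())
print(ctrl.get_obs()['t'],ctrl.finish_job())
E
```

```text
tape 7
jar 6
hammer 7
the job is handed in; nothing more can be done
22.7 None
```

The cover is on the box with its lip home and the wing knob turned to its stop. I handed the job in at 22.7 s, with the robot clear of everything.

I lifted the cover by the bow handle and set it in about 20 mm towards the stub. Then I slid it away from the stub until the web met the opening's edge, at about 14 N. I let go of the handle and turned the knob clockwise in two grasps, and at the end the torque rose sharply to about 0.85 N m. The second grasp was only an open, recentre and re-close at the same angle; in this pose the wrist range would have allowed one.

**Cover position:** both views put it at home to within about 2 mm, with yaw within 0.01 rad of the box. The views disagree slightly along x: the top view gives −0.8 mm and the side view +1.3 mm, which is about the calibration error. I did not push the lip again after turning the knob.

**Knob angle:** the wing lies parallel to the handle to within about 0.02 rad. The tongue itself cannot be seen.

**Other objects:** the picture patches around the tape roll, jar and hammer match the first picture to within noise.

**Forces:** apart from the slide against the edge, the forces I read at the end of each move stayed below about 6 N.

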